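Dock and clamp the card terminal

ROBOT

A 6-joint arm with a two-finger parallel gripper is mounted at the origin on a cart in front of the work surface, level with it; the furniture and walls round the work are solid. World frame = base frame: x ahead of the robot, y to its left, z up, the work surface at z = 0. Lengths are in mm, angles in rad, forces in N, time in s.
With the tool pointing down it reaches from about 275 to 1000 mm from the base axis. Payload 8.4 kg.
Tool frame: the origin (TCP) lies on the centre line of the jaws, within the pads' length; the fingertips stand 22 mm ahead of it and the grasp point (between the pads) lies 3 mm ahead of it; z points along the fingers, y is the direction in which the jaws open and shut (so a half turn about z gives the same grasp; the last joint's range is limited). The gripper opens to 85 mm and grips with 20 to 120 N. Pads are 22 mm wide; open, the fingers measure 114 mm over their backs; the gripper's body (76 mm by 85 mm) begins 54 mm behind the grasp point. The pads swing forward as they close: fully open they stand 13 mm farther back than shut.
Start: joints at [1.256, 0.353, 1.633, -0, 1.155, -0.002], TCP at [192.326, 594.675, 253.281] pointing down, gripper open.
Joint ranges: [-2.63, 2.63], [-0.92, 2.1], [0.06, 2.66], [-1.3, 4.44], [0, 2.69], [-3.02, 3.02]. Speed limits (rad/s): [2.22, 2.22, 2.79, 3.14, 3.14, 3.14].

INTERFACE

Orientations are given as [roll, pitch, yaw] about the fixed x, y, z axes, in that order (R = Rz(yaw) Ry(pitch) Rx(roll)).
In Python, from rig import r, optics, workorder, search_frame gives the robot as it stands.
- The arm moves only by the tool step_arm, never from a script. Its argument "series" is text: rows parted by semicolons, each of 6 numbers parted by spaces: the shift along the tool's x, y, z in cm, then the turn, a rotation vector about the tool's x, y, z in degrees. A call has 1 to 10 rows; each row is the pose to reach, as a shift and turn from the pose commanded when the call began, along the tool's axes at that moment; what a row does not reach only later rows make up. A row lasts 1/8 s, in which the tool goes at most 62.5 mm and 10.7 degrees, less where a joint would pass 70% of its speed; a pose out of reach is approached as far as the arm can. A call with a gripper value outside its range is refused whole. "grip" is the closure, from 0 (fully open) to 1 (shut), set as the call begins (left out, the last holds). The fingers move at their own pace and stop on an object; "newtons" is the grip in N (left out, the last holds). Time passes only in rows, so rows that repeat a pose let the fingers close. It gives the time, the measured TCP pose, the force and the opening at its end, in the units of the state.
- r.sense(): the state, without advancing time (a new reading comes with each control period).
- optics.grab_frame(name): name is "scene" or "top" or "wrist"; returns a dict with "color" (384x512x3 uint8, blue, green, red), "depth" (384x512 float32, mm along the optical axis (not along the pixel's ray), 0 where there is no reading), "fx", "fy", "cx", "cy" (pixels), "eye" and "rotation" of the camera in the world; the wrist camera has in their place "mount" (4x4, takes a point from camera to tool coordinates, whose origin is the TCP and whose axes are the flange's). Camera axes: x right, y down, z forward; pixel columns grow to the right and rows downward; lengths in mm; the calibration is good to about 2 mm. A picture is of the moment at which its call begins: read the wrist's pose just before it.
- workorder.sign_off(): hands the job in, once; it reports no verdict.
Trained networks look in a picture, given as the dict that the camera call returned (one of the last four; its "shot" number tells which), for a name from the list of things; names that differ only in an ending like _2 or _b are one class to them, and where a whole thing is asked for, a point or a joint stands for the part that bears it (a point fixed in the world has none). Each returns a list of dicts, best first, with "score" (0 to 1); they miss things now and then, are a little off and sometimes report something else, mostly with a low value. They report only what shows in the picture. A call takes as long as a camera call.
- search_frame(picture, target): "xy" ([column, row] in pixels, amid what is visible of it).
The state is a dict: "clock": time; "qpos": joint angles; "qvel": joint speeds; "joint_efforts": joint torques, N m; "eef_pos": TCP position; "tcp_rot": TCP orientation; "contact_force": force on the tool from outside, world axes, zero at the start; "wrist_torque": the same for the moment, N m; "opening": opening from 0.0 (shut) to 1.0 (fully open).
Only numpy, scipy, OpenCV 4.12 (cv2) and the standard library are available. Lean on these libraries where they do the work, as an engineer would, in place of code of your own. Each camera call takes 0.05 s, during which the arm holds its last target.

TASK

The card terminal has slid part of the way out of its counter dock. Push it gently back along the dock until it is fully home against the end stop, then turn the orange clamp knob sunk in the dock's round well clockwise until the orange jaw grips the terminal firmly against the rubber-faced fence, without overtightening; go by feel, a clamping force of about 13 N is right. Do not lean on the dock's housing and leave the other things on the counter alone.

Things in the scene. Friction and masses are not known exactly. Their poses are not given: they have to be found in the camera images.
- dock: Fixed dock on the counter: grey base plate 262 x 186 x 4 mm that carries the housing, stop, knob and jaw. Origin on the counter under the middle of the channel, just below where the origin of the docked terminal belongs; x = the way the terminal slides in, +y = towards the clamp housing, z up.
- housing: Clamp housing of the dock, a rigid dark steel block 80 x 80 mm; its body origin and axes coincide with the dock's. The block is centred at x -15 mm, y +86 mm, its top is at z 58 mm; a round well of 68 mm diameter is sunk from its top to a floor at z 26 mm, with the clamp knob in its middle. An orange jaw (54 x 8 x 15 mm) comes out of its side towards the fence.
- stop: End stop of the channel, a rigid steel block 10 x 76 x 16 mm with a brass strip; fixed to the dock, its body origin and axes coincide with the dock's. Its face, at dock x +69 mm, meets the terminal when the terminal is home.
- fence: Rubber-faced fixed side rail of the channel, 150 x 12 x 18 mm, on the side away from the clamp housing. Origin at the foot of the middle of its rubber face; +y points from the face to the terminal.
- terminal: Black hand-held card terminal, 209 x 79 mm, 25 mm thick (32 at the paper cover), 0.2 to 0.4 kg, loose, lying keys up on the dock's base plate (4 mm above the counter). Origin under its body; x along its length towards the paper end, which goes in first. Its rear (keypad) end, where it is pushed, is 103 mm behind the origin, at -x. It slides in the channel between fence and jaw with 2 to 8 mm of play.
- knob_grip (a point): Top centre of the clamp knob, on its axis. Orange bar 34 mm long (x), 14 wide (y), 22 tall on a black disc 40 mm wide, 3 mm thick, on the well floor; top 24 mm above that floor, 8 mm below the housing's rim. A white line marks +x, z is up. Clockwise from above closes the jaw, 7 mm per rad; 0.4 to 1.6 rad of turning are needed, as the jaw's opening at the start is not known.
- knob (a joint): Angle of the clamp knob, rad, growing clockwise (tightening); the angle at which all play is closed differs from start to start. Turning always takes 0.15 N m of friction that at a standstill fades from the fingers, which then feel about the clamping's torque alone; it holds the setting when let go. Once the jaw has closed all play, each further rad adds 35 N of clamping and 0.245 N m of torque (0.007 N m per N of clamping). It can be turned back.
- service_bell: Chrome service bell, 82 mm diameter, 66 mm tall; bystander. Origin under its centre.
- sugar_pourer: Glass sugar pourer with steel top, 72 mm diameter, 167 mm tall; bystander. Origin under its centre.
- saucer: White saucer, 128 mm diameter, 16 mm tall; bystander. Origin under its centre.
- order_pad: Red order pad, 148 x 103 x 12 mm, lying flat; bystander. Origin under its centre.
- teaspoon: Steel teaspoon, 132 mm long; bystander. Origin under its centre.

How it is judged (in metres and radians):
On the way, in this order (a step that is already met when the one before it is completed fails the run):
1. the terminal is pushed fully home against the end stop (x of terminal in the frame of dock above -0.003 m and angle between the x axis of terminal and the x axis of dock, either way round below 0.08 rad), for 0.2 s.
2. the knob is tightened: the terminal is clamped against the fence with more than 7 N (contact force between terminal and fence above 7 N), for 0.2 s.
At the end, for the whole second after the job is handed in: The terminal lies flat and straight in the dock (within 0.03 rad), within 3 mm of fully home, at rest, clamped against the fence with 7 to 19 N (x of terminal in the frame of dock above -0.003 m and z of terminal in the frame of dock below 0.007 m and angle between the x axis of terminal and the x axis of dock, either way round below 0.03 rad and contact force between terminal and fence between 7 and 19 N and linear speed of terminal below 0.01 m/s); the robot touches nothing.
It fails at once if the terminal is clamped or pressed against the fence with more than 22 N (overtightened) (contact force between terminal and fence above 22 N).
It fails at once if the terminal is rammed against the end stop with more than 25 N (contact force between terminal and stop above 25 N).
It fails at once if the robot presses on the clamp housing with more than 20 N (contact force between the arm and housing above 20 N).
It fails at once if a bystander is moved more than 20 mm (distance of any of service_bell, sugar_pourer, saucer, order_pad, teaspoon from where it was at the start of the episode above 0.02 m).
It also fails if it takes over 69 s, if anything falls off the work surface, if the arm or the gripper's body presses on something with over 40 N, if the wrist force passes 120 N, or if a joint passes its speed limit or range.

## Working session

There is one attempt and no reset: what is moved stays moved. The work goes in short steps, Python scripts to look and compute and a tool call to move; the robot and the scene stay as the last step left them, time stands still between calls to the robot, and variables do not carry over. Pictures are saved under pics/ and viewed, and the job is handed in when it is done.

Besides the shell and the picture viewer there is one more tool, called after "Emit:" by a JSON object that holds its "op" and its "data". step_arm: Moves the arm, as the interface text tells. Its arguments: {"type":"object","properties":{"series":{"type":"string"},"grip":{"type":"number"},"newtons":{"type":"number"}},"required":["series"]}

```bash
mkdir -p pics && ls
python3 - <<'E'
from rig import r, optics, workorder, search_frame
import cv2, numpy as np, pickle
print(r.sense())
for n in ["scene","top","wrist"]:
    p=optics.grab_frame(n)
    cv2.imwrite(f"pics/{n}0.png",p["color"])
    pickle.dump(p,open(f"pics/{n}0.pkl","wb"))
    print(n,{k:v for k,v in p.items() if k not in("color","depth")})
    for t in ["terminal","knob_grip","housing","stop","fence","dock"]:
        q=search_frame(p,t)
        print(t,[(np.round(d["xy"],1).tolist(),round(d["score"],2)) for d in q[:2]])
E
```

```text
pics
{'clock': 0.0, 'qpos': array([ 1.25561183e+00,  3.53624307e-01,  1.63414214e+00,  3.04223811e-05,
        1.15520517e+00, -2.40656244e-03]), 'qvel': array([-0.00282562,  0.00158436, -0.0004572 , -0.00023893,  0.00134387,
        0.00034328]), 'joint_efforts': array([-2.63046577e-04, -6.05267930e+01, -3.42062330e+01, -6.96903868e-06,
        9.63992381e-03, -2.82878045e-05]), 'eef_pos': array([192.17000219, 594.24936757, 252.57312642]), 'tcp_rot': array([-3.14021376e+00, -3.11342875e-05,  2.82880240e+00]), 'contact_force': array([ 0.54528479, -0.67486137,  0.57952565]), 'wrist_torque': array([ 0.00290416, -0.00338136,  0.01250041]), 'opening': 1.0019755148383496}
scene {'fx': 370.10954525325104, 'fy': 370.10954525325104, 'cx': 255.98931045687286, 'cy': 191.98127628990332, 'eye': array([  47.76249146, -651.30083334,  712.21775631]), 'rotation': array([-2.20184547,  0.00923057, -0.56520884]), 'shot': 1}
terminal [([292.3, 212.1], 0.95)]
knob_grip [([204.1, 162.0], 0.65), ([257.0, 205.0], 0.47)]
housing [([256.3, 210.9], 0.7)]
stop [([256.8, 207.7], 0.53), ([258.0, 193.7], 0.43)]
fe
[... 381 characters left out ...]

housing [([301.6, 209.8], 0.96)]
stop [([255.2, 184.1], 0.57), ([377.4, 140.2], 0.39)]
fence [([279.7, 160.3], 0.77)]
dock [([291.1, 203.3], 0.81)]
wrist {'fx': 321.4569298771441, 'fy': 321.4569298771441, 'cx': 252.37441986511746, 'cy': 194.7105148038882, 'mount': array([[-1.60985357e-04, -9.56752245e-01, -2.90903964e-01,
         7.34189368e+01],
       [ 9.99999870e-01, -1.31462690e-05, -5.10160163e-04,
        -5.14156170e-01],
       [ 4.84272579e-04, -2.90904009e-01,  9.56752122e-01,
        -1.21004658e+02],
       [ 0.00000000e+00,  0.00000000e+00,  0.00000000e+00,
         1.00000000e+00]]), 'shot': 3}
terminal [([174.2, 323.4], 0.4)]
knob_grip []
housing []
stop []
fence []
dock []
```

View pics/top0.png

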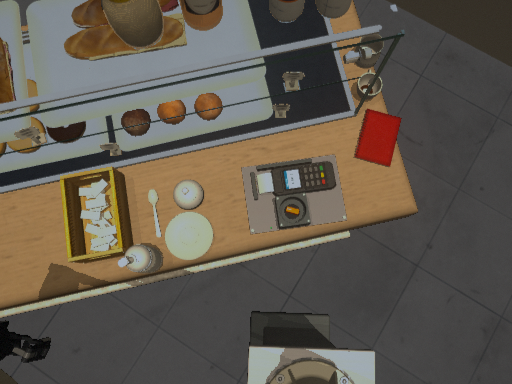

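View pics/scene0.png

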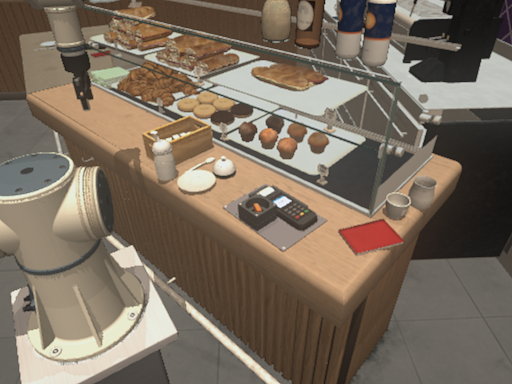

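View pics/wrist0.png

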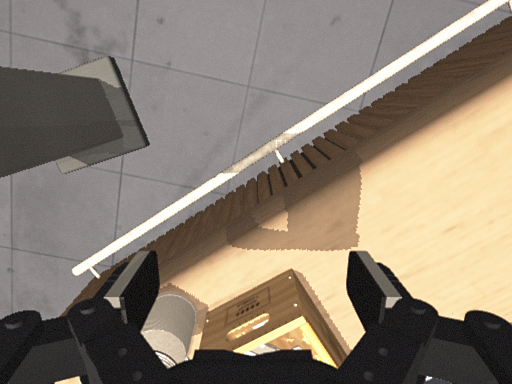

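```bash
cat > h.py <<'E'
import numpy as np, cv2, pickle
from scipy.spatial.transform import Rotation as Ro
def Rm(p): return Ro.from_euler('xyz',p["rotation"]).as_matrix()
def cloud(p,R=None,t=None):
    d=p["depth"].astype(float); H,W=d.shape
    u,v=np.meshgrid(np.arange(W),np.arange(H))
    c=np.stack([(u-p["cx"])/p["fx"]*d,(v-p["cy"])/p["fy"]*d,d],-1)
    if R is None: R,t=Rm(p),np.array(p["eye"])
    w=c@R.T+t; w[d==0]=np.nan
    return w
def wristRT(p,s):
    Rt=Ro.from_euler('xyz',s["tcp_rot"]).as_matrix(); M=np.array(p["mount"])
    return Rt@M[:3,:3], Rt@M[:3,3]+np.array(s["eef_pos"])
def proj(p,X,R=None,t=None):
    if R is None: R,t=Rm(p),np.array(p["eye"])
    c=(np.asarray(X,float)-t)@R
    return np.stack([c[...,0]/c[...,2]*p["fx"]+p["cx"],c[...,1]/c[...,2]*p["fy"]+p["cy"]],-1)
E
python3 - <<'E'
from h import *
p=pickle.load(open("pics/top0.pkl","rb"))
w=cloud(p)
for (u,v) in [(230,250),(300,240),(350,200),(252,215),(292,198),(293,211),(284,203),(320,177),(267,183),(254,180),(290,163),(380,140),(188,195),(190,235),(155,215),(140,258),(330,60),(200,80),(280,150),(345,130),(240,150),(380,90),(320,42)]:
    print((u,v),np.round(w[v,u],0))
im=p["color"][130:250,220:360]
cv2.imwrite("pics/topz.png",cv2.resize(im,None,fx=5,fy=5,interpolation=cv2.INTER_CUBIC))
q=pickle.load(open("pics/scene0.pkl","rb"))
ws=cloud(q)
for (u,v) in [(258,198),(292,212),(282,202),(210,228)]: print(np.round(ws[v,u],0))
im=q["color"][170:260,210:340]
cv2.imwrite("pics/scenez.png",cv2.resize(im,None,fx=6,fy=6,interpolation=cv2.INTER_CUBIC))
E
```

```text
(230, 250) [387. 219.  -7.]
(300, 240) [425.  28. -59.]
(350, 200) [ 534. -101.   -3.]
(252, 215) [482. 164.   2.]
(292, 198) [526.  60.  35.]
(293, 211) [489.  57.  51.]
(284, 203) [514.  80.  22.]
(320, 177) [587. -14.  28.]
(267, 183) [565. 127.  31.]
(254, 180) [575. 162.  19.]
(290, 163) [624.  66.  24.]
(380, 140) [ 703. -182.   11.]
(188, 195) [521. 331.  48.]
(190, 235) [422. 326.   5.]
(155, 215) [471. 423.   8.]
(140, 258) [352. 415. 136.]
(330, 60) [943. -44.   5.]
(200, 80) [764. 292. 212.]
(280, 150) [666.  94.   4.]
(345, 130) [733. -87.   0.]
(240, 150) [663. 205.   2.]
(380, 90) [ 830. -172.   56.]
(320, 42) [755.  37. 401.]
[514.  85.  54.]
[577.   0.  30.]
[578.  51.  34.]
[389. 171. -68.]
```

View pics/topz.png

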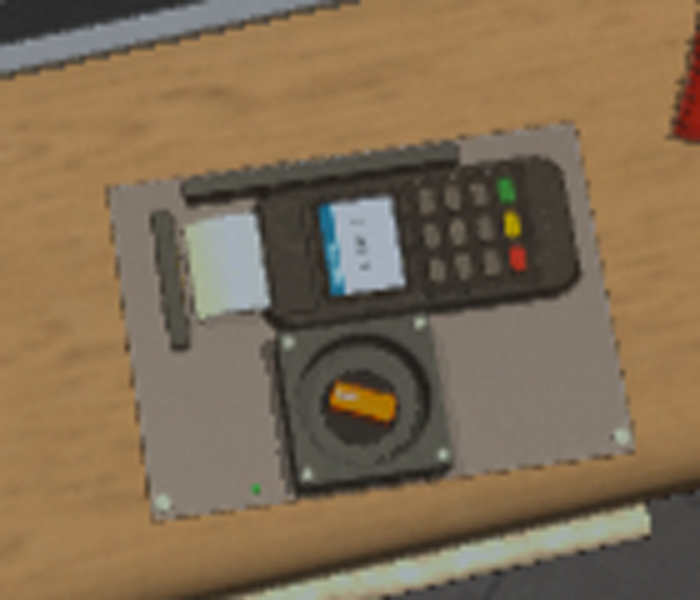

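View pics/scenez.png

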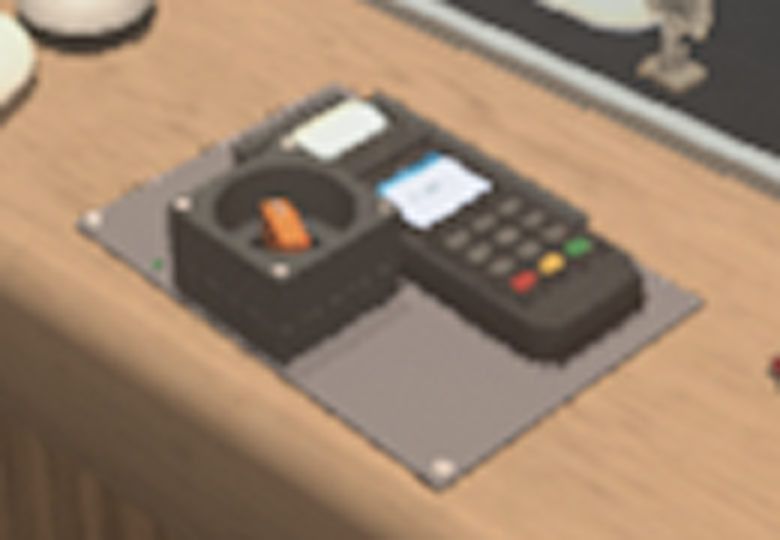

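```bash
cat >> h.py <<'E'
def ray(p,uv,z,R=None,t=None):
    if R is None: R,t=Rm(p),np.array(p["eye"])
    uv=np.atleast_2d(np.asarray(uv,float))
    d=np.stack([(uv[:,0]-p["cx"])/p["fx"],(uv[:,1]-p["cy"])/p["fy"],np.ones(len(uv))],-1)@R.T
    s=(z-t[2])/d[:,2]
    return t+d*s[:,None]
E
python3 - <<'E'
from h import *
p=pickle.load(open("pics/top0.pkl","rb"))
def Z(a): 
    a=np.array(a,float); return (a+0.5)/5-0.5+np.array([220,130])
pl=ray(p,Z([(108,187),(575,124),(632,453),(153,520)]),4)
print("plate",np.round(pl,1).tolist(), pl.mean(0))
e=pl[0]-pl[1]; e2=pl[3]-pl[2]; print(np.linalg.norm(e),np.linalg.norm(e2),np.degrees(np.arctan2(e[1],e[0])),np.degrees(np.arctan2(e2[1],e2[0])))
sc=ray(p,Z([(288,343),(420,322),(443,455),(307,475)]),58); print("screws",np.round(sc,1).tolist(),sc.mean(0))
b=ray(p,Z([(332,393),(396,407)]),50); d=b[0]-b[1]; print("bar",b, np.linalg.norm(d),np.degrees(np.arctan2(d[1],d[0])))
t=ray(p,Z([(578,230),(262,275),(187,265)]),20); print("term",t)
st=ray(p,Z([(152,212),(188,348)]),20); print("stop",st)
# display case heights near
w=cloud(p)
m=(w[...,2]>60)&(w[...,1]>-200)&(w[...,1]<400)
import collections
xs=w[m]; 
for lo in range(60,460,50):
    s=xs[(xs[:,2]>=lo)&(xs[:,2]<lo+50)]
    if len(s): print(lo,len(s),np.round(np.percentile(s[:,0],[0,5,50]),0))
E
```

```text
plate [[613.6, 199.0, 4.0], [659.0, -57.5, 4.0], [476.7, -88.2, 4.0], [431.5, 166.5, 4.0]] [545.18711274  54.9330453    4.        ]
260.4581436631114 258.61927330172574 100.03304117314579 100.07323004204227
screws [[519.5, 99.1, 58.0], [533.0, 31.4, 58.0], [464.4, 18.5, 58.0], [451.6, 87.4, 58.0]] [492.10677739  59.09554303  58.        ]
bar [[495.59960649  75.37702697  50.        ]
 [489.49764107  42.23976324  50.        ]] 33.69439462673785 79.56631640128526
term [[594.53532111 -56.48811384  20.        ]
 [563.47044737 113.01033783  20.        ]
 [567.51094604 153.47784078  20.        ]]
stop [[596.19459763 173.53507145  20.        ]
 [522.15943638 151.16730045  20.        ]]
60 1290 [ 79. 343. 755.]
110 67 [340. 345. 773.]
160 721 [659. 673. 781.]
210 7203 [685. 727. 836.]
260 179 [753. 755. 759.]
310 70 [771. 772. 776.]
360 3093 [635. 658. 720.]
410 2271 [658. 720. 777.]
```

Emit:
{"op": "step_arm", "data": {"series": "-4.6 -3.9 0 0 0 6; -9.2 -7.9 0 0 0 12; -13.9 -11.8 0 0 0 18; -18.5 -15.8 0 0 0 25; -23.2 -19.7 0 0 0 31; -27.8 -23.7 0 0 0 37; -32.5 -27.6 0 0 0 43; -37.1 -31.6 0 0 0 49; -41.8 -35.5 0 0 0 55; -46.4 -39.5 1 0 0 62", "grip": 1, "newtons": 20}}

```text
clock: 2.3
eef_pos: [513.8, 74.3, 244.1]
tcp_rot: [3.139, -0.0, 1.743]
contact_force: [0.4, 0.9, 0.5]
opening: 0.0
```

Emit:
{"op": "step_arm", "data": {"series": "-2.8 1.1 0.7 0 0 0; -5.6 2.2 1.4 0 0 0; -5.6 2.2 1.4 0 0 0; -5.6 2.2 1.4 0 0 0"}}

```text
clock: 2.8
eef_pos: [543.4, 25.1, 229.3]
tcp_rot: [-3.141, -0.0, 1.746]
contact_force: [-0.3, -0.3, -0.2]
opening: -0.001
```

Run:
```python
from rig import r, optics, workorder, search_frame
from h import *
s=r.sense(); p=optics.grab_frame("wrist")
print(s["clock"],s["eef_pos"],s["tcp_rot"],s["qpos"],s["wrist_torque"],s["contact_force"])
pickle.dump((p,s),open("pics/w1.pkl","wb")); cv2.imwrite("pics/w1.png",p["color"])
for t in ["terminal","knob_grip","housing","stop"]:
    q=search_frame(p,t); print(t,[(np.round(d["xy"],1).tolist(),round(d["score"],2)) for d in q[:2]])
```

```text
2.8 [543.3754127   25.08839851 229.29067346] [-3.14118640e+00 -3.25397340e-04  1.74633062e+00] [ 4.32224650e-02  2.53407900e-01  1.83137787e+00  3.08788086e-04
  1.05725254e+00 -1.32463650e-01] [ 0.03128434  0.00408982 -0.00936738] [-0.26168831 -0.28247658 -0.2313755 ]
terminal [([297.0, 148.1], 0.97)]
knob_grip [([209.8, 131.1], 0.94)]
housing [([188.8, 138.0], 0.71)]
stop [([297.4, 32.0], 0.91)]
```

View pics/w1.png

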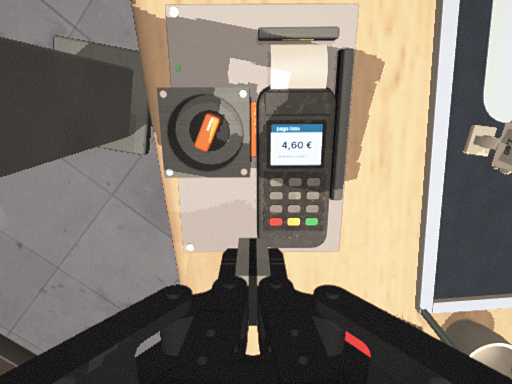

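Run:
```python
from h import *
p,s=pickle.load(open("pics/w1.pkl","rb"))
im=p["color"]
cv2.imwrite("pics/w1a.png",cv2.resize(im[0:128,150:350],None,fx=4,fy=4,interpolation=cv2.INTER_CUBIC))
cv2.imwrite("pics/w1b.png",cv2.resize(im[128:256,150:350],None,fx=4,fy=4,interpolation=cv2.INTER_CUBIC))
```

```text
(no output)
```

View pics/w1a.png

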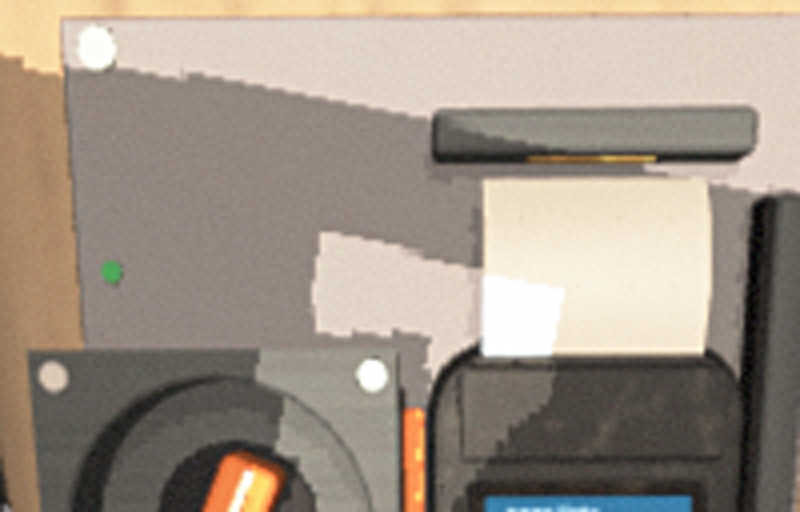

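View pics/w1b.png

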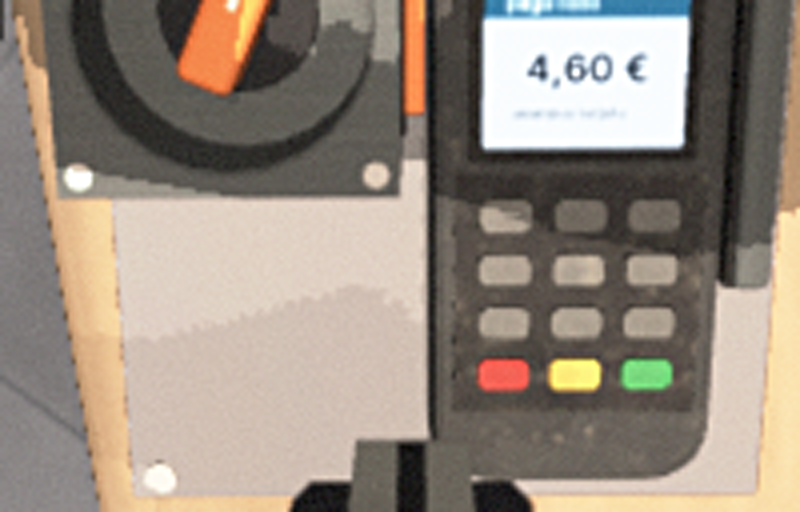

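Run:
```python
from h import *
p,s=pickle.load(open("pics/w1.pkl","rb"))
R,t=wristRT(p,s)
def Z(a,o): 
    a=np.array(a,float); return (a+0.5)/4-0.5+np.array([150,o])
hc=np.vstack([Z([(30,350),(400,350)],0),Z([(402,197),(58,197)],128)])
W=ray(p,hc,58,R,t); print(np.round(W,1).tolist(),W.mean(0)); 
for a,b in [(0,3),(1,2),(1,0),(2,3)]:
    d=W[a]-W[b]; print(np.linalg.norm(d),np.degrees(np.arctan2(d[1],d[0])))
pc=np.vstack([Z([(62,18)],0),Z([(757,492),(135,494)],128)])
P=ray(p,pc,4,R,t); print("plate",np.round(P,1).tolist())
d=P[0]-P[2]; print(np.linalg.norm(d),np.degrees(np.arctan2(d[1],d[0])))
# joint fit: housing square center/angle
th=np.radians(100.0)
def todock(X,c,th):
    x=np.array([np.cos(th),np.sin(th)]); y=np.array([-np.sin(th),np.cos(th)])
    o=c-(-15*x+86*y)
    return np.stack([(X[:,:2]-o)@x,(X[:,:2]-o)@y],-1),o
c=W.mean(0)[:2]
D,o=todock(P,c,th); print("o",o,"plate dock",np.round(D,1).tolist())
st=ray(p,Z([(433,158),(757,158)],0),20,R,t); print("stop face",np.round(todock(st,c,th)[0],1).tolist())
fe=np.vstack([Z([(752,200)],0),Z([(722,285)],128)]); print("fence", np.round(todock(ray(p,fe,22,R,t),c,th)[0],1).tolist())
tm=np.vstack([Z([(432,470),(712,470)],128),Z([(575,478)],128)]);
for z in (8,20,29): print("term",z,np.round(todock(ray(p,tm,z,R,t),c,th)[0],1).tolist())
fr=Z([(590,355)],0); print("front",np.round(todock(ray(p,fr,29,R,t),c,th)[0],1).tolist())
sd=np.vstack([Z([(437,420),(742,420)],0),Z([(437,300),(712,300)],128)]); print("sides",np.round(todock(ray(p,sd,29,R,t),c,th)[0],1).tolist())
jw=np.vstack([Z([(404,408),(426,408)],0),Z([(404,112),(426,112)],128)]); print("jaw",np.round(todock(ray(p,jw,20,R,t),c,th)[0],1).tolist())
# bar via color segmentation at z=50
hsv=cv2.cvtColor(p["color"],cv2.COLOR_BGR2HSV)
m=((hsv[...,0]<20)&(hsv[...,1]>150)&(hsv[...,2]>120)).astype(np.uint8)
m[:, :190]=0; m[:,240:]=0; m[:100]=0; m[165:]=0
cnt=max(cv2.findContours(m,0,2)[0],key=cv2.contourArea); rc=cv2.minAreaRect(cnt); print(rc)
bx=cv2.boxPoints(rc); Bw=ray(p,bx,50,R,t); print(np.round(Bw,1).tolist(),Bw.mean(0),np.round(todock(Bw,c,th)[0],1).tolist())
# housing depth check
w=cloud(p,R,t); print("heights",np.nanmedian(w[90:96,170:240,2]),np.nanmedian(w[190:210,200:240,2]), np.nanmedian(w[145:160,280:315,2]), np.nanmedian(w[230:240,275:310,2]),np.nanmedian(w[66:80,285:315,2]), np.nanmedian(w[128:136,207:213,2]))
```

```text
[[448.5, 91.0, 58.0], [527.1, 104.9, 58.0], [541.2, 26.6, 58.0], [462.1, 12.5, 58.0]] [494.71393644  58.72029637  58.        ]
79.61624899772897 99.81327509692892
79.59083586280815 100.24186597750781
79.82337721417525 10.046336593069997
80.4188482019056 10.0643035343647
plate [[434.0, 166.2, 4.0], [662.5, -56.9, 4.0], [480.5, -89.9, 4.0]]
260.2901015424973 100.29909364124428
o [576.80268054  88.42615595] plate dock [[101.4, 127.1], [-158.0, -59.2], [-158.9, 125.8]]
stop face [[68.5, 38.7], [68.6, -37.1]]
fence [[59.3, -36.2], [-87.7, -39.6]]
term 8 [[-149.0, 37.5], [-148.9, -44.3], [-151.5, -4.4]]
term 20 [[-143.2, 37.7], [-143.1, -41.2], [-145.6, -2.7]]
term 29 [[-138.8, 37.9], [-138.7, -38.9], [-141.2, -1.4]]
front [[24.5, 1.3]]
sides [[9.7, 37.5], [9.7, -35.9], [-89.7, 36.8], [-89.6, -35.5]]
jaw [[12.3, 45.5], [12.3, 40.1], [-41.4, 45.5], [-41.4, 39.8]]
((206.73458862304688, 131.89678955078125), (15.688745498657227, 37.590858459472656), 21.250505447387695)
[[483.6, 43.9, 50.0], [491.9, 77.6, 50.0], [505.7, 74.9, 50.0], [497.8, 41.0, 50.0]] [494.72695372  59.34016197  50.        ] [[-27.7, 99.5], [4.1, 85.5], [-0.9, 72.4], [-33.0, 86.1]]
heights 58.289043759246226 4.364624791249241 30.943670655940593 29.421380827756366 33.74777258083719 50.404650673424385
```

Run:
```python
from h import *
p,s=pickle.load(open("pics/w1.pkl","rb"))
M=np.array(p["mount"])
w=cloud(p,M[:3,:3],M[:3,3])
for v in (236,240,244,250,256,265,280,300): print(v,[np.round(w[v,u],0).tolist() for u in (240,246,253,260,266)])
```

```text
236 [[-83.0, -14.0, 225.0], [-83.0, -7.0, 226.0], [-83.0, 1.0, 225.0], [-72.0, 9.0, 201.0], [-71.0, 15.0, 200.0]]
240 [[10.0, -5.0, 15.0], [10.0, -2.0, 14.0], [10.0, 1.0, 15.0], [10.0, 4.0, 14.0], [10.0, 7.0, 15.0]]
244 [[10.0, -5.0, 11.0], [10.0, -2.0, 10.0], [10.0, 1.0, 11.0], [10.0, 4.0, 11.0], [10.0, 7.0, 11.0]]
250 [[11.0, -5.0, 4.0], [10.0, -2.0, 5.0], [11.0, 1.0, 3.0], [10.0, 4.0, 6.0], [10.0, 6.0, 6.0]]
256 [[10.0, -5.0, -0.0], [10.0, -2.0, -0.0], [10.0, 1.0, -0.0], [10.0, 4.0, -1.0], [10.0, 6.0, -0.0]]
265 [[10.0, -4.0, -8.0], [9.0, -2.0, -7.0], [10.0, 1.0, -8.0], [10.0, 3.0, -8.0], [10.0, 6.0, -9.0]]
280 [[11.0, -4.0, -21.0], [9.0, -2.0, -17.0], [8.0, 1.0, -16.0], [11.0, 3.0, -20.0], [11.0, 5.0, -21.0]]
300 [[11.0, -4.0, -32.0], [7.0, -2.0, -27.0], [-0.0, 1.0, -16.0], [9.0, 3.0, -29.0], [11.0, 5.0, -33.0]]
```

Emit:
{"op": "step_arm", "data": {"series": "-3 1.1 1 0 0 0; -6 2.2 3 0 0 0; -9 3.4 5 0 0 0; -11.8 4.5 8 0 0 0; -11.8 4.5 13 0 0 0; -11.8 4.5 15 0 0 0; -11.8 4.5 15 0 0 0; -11.8 4.5 15 0 0 0"}}

```text
clock: 4.05
eef_pos: [609.8, -83.2, 81.0]
tcp_rot: [3.139, 0.001, 1.747]
contact_force: [0.7, -0.6, 0.8]
opening: 0.0
```

Emit:
{"op": "step_arm", "data": {"series": "0 0 2 0 0 0; 0 0 4 0 0 0; 0 0 4.7 0 0 0; 0 0 4.7 0 0 0; 0 0 4.7 0 0 0"}}

```text
clock: 4.68
eef_pos: [609.0, -83.6, 32.5]
tcp_rot: [3.141, 0.0, 1.747]
contact_force: [-0.0, -0.4, 0.0]
opening: -0.0
```

Run:
```python
from rig import r, optics, workorder, search_frame
from h import *
s=r.sense(); p=optics.grab_frame("wrist")
print(s["clock"],s["eef_pos"],s["tcp_rot"],s["contact_force"])
pickle.dump((p,s),open("pics/w2.pkl","wb")); cv2.imwrite("pics/w2.png",p["color"])
```

```text
4.675 [608.96453695 -83.59353833  32.49333357] [3.14122524e+00 1.21112185e-04 1.74663807e+00] [-0.00351962 -0.38923636  0.00827782]
```

View pics/w2.png

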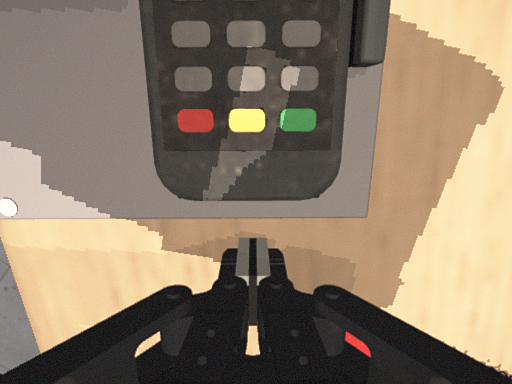

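Emit:
{"op": "step_arm", "data": {"series": "0.6 0 0 0 0 0; 1.1 0 0 0 0 0; 1.5 0 0 0 0 0; 1.7 0 0 0 0 0; 1.9 0 0 0 0 0; 2.1 0 0 0 0 0; 2.3 0 0 0 0 0; 2.5 0 0 0 0 0; 2.7 0 0 0 0 0; 2.9 0 0 0 0 0"}}

```text
clock: 5.98
eef_pos: [603.6, -54.9, 32.3]
tcp_rot: [3.142, 0.0, 1.747]
contact_force: [-0.4, -1.3, -0.8]
opening: -0.001
```

Run:
```python
from rig import r, optics, workorder, search_frame
from h import *
s=r.sense(); p=optics.grab_frame("wrist")
print(s["clock"],s["eef_pos"],s["tcp_rot"],s["contact_force"],s["qvel"].round(3))
pickle.dump((p,s),open("pics/w3.pkl","wb")); cv2.imwrite("pics/w3.png",p["color"])
```

```text
5.975 [603.60645831 -54.8989185   32.28853474] [3.14155577e+00 6.68444298e-05 1.74670206e+00] [-0.42323549 -1.28174052 -0.84383246] [ 0.026 -0.004  0.009 -0.001 -0.005  0.026]
```

View pics/w3.png

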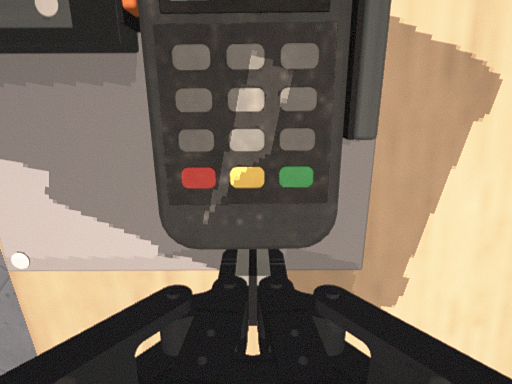

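Emit:
{"op": "step_arm", "data": {"series": "0.25 0 0 0 0 0; 0.5 0 0 0 0 0; 0.75 0 0 0 0 0; 1.0 0 0 0 0 0; 1.25 0 0 0 0 0; 1.5 0 0 0 0 0; 1.75 0 0 0 0 0; 2.0 0 0 0 0 0; 2.25 0 0 0 0 0; 2.4 0 0 0 0 0"}}

```text
clock: 7.28
eef_pos: [599.4, -31.2, 32.3]
tcp_rot: [-3.142, 0.0, 1.747]
contact_force: [0.2, -2.1, -0.1]
opening: 0.001
```

Run:
```python
from rig import r, optics, workorder, search_frame
from h import *
s=r.sense(); p=optics.grab_frame("top")
print(s["clock"],s["eef_pos"],s["tcp_rot"],s["contact_force"])
o=np.array([576.8,88.43]);th=np.radians(100.05);d=s["eef_pos"][:2]-o
print("tcp dock",d@[np.cos(th),np.sin(th)],d@[-np.sin(th),np.cos(th)])
pickle.dump((p,s),open("pics/t4.pkl","wb")); cv2.imwrite("pics/t4.png",cv2.resize(p["color"][130:250,220:360],None,fx=5,fy=5,interpolation=cv2.INTER_CUBIC))
```

```text
7.275 [599.36327362 -31.17520288  32.27439781] [-3.14155952e+00  1.07744391e-06  1.74679801e+00] [ 0.22385412 -2.07919737 -0.08376465]
tcp dock -121.70742256742716 -1.345052036824736
```

View pics/t4.png

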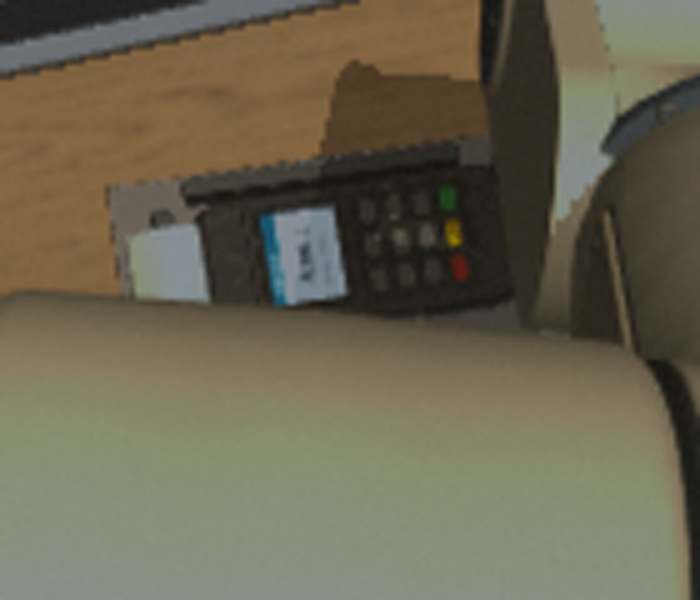

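Emit:
{"op": "step_arm", "data": {"series": "0.1 0 0 0 0 0; 0.2 0 0 0 0 0; 0.3 0 0 0 0 0; 0.4 0 0 0 0 0; 0.5 0 0 0 0 0; 0.55 0 0 0 0 0; 0.6 0 0 0 0 0; 0.6 0 0 0 0 0"}}

```text
clock: 8.32
eef_pos: [598.4, -25.4, 32.3]
tcp_rot: [3.142, -0.0, 1.747]
contact_force: [0.1, -1.8, -1.0]
opening: 0.004
```

Emit:
{"op": "step_arm", "data": {"series": "0.05 0 0 0 0 0; 0.1 0 0 0 0 0; 0.1 0 0 0 0 0"}}

```text
clock: 8.7
eef_pos: [598.2, -24.4, 32.3]
tcp_rot: [3.142, 0.0, 1.747]
contact_force: [0.8, -1.5, -0.1]
opening: 0.002
```

Emit:
{"op": "step_arm", "data": {"series": "0.05 0 0 0 0 0; 0.05 0 0 0 0 0"}}

```text
clock: 8.95
eef_pos: [598.1, -23.9, 32.3]
tcp_rot: [3.142, -0.0, 1.747]
contact_force: [0.1, -1.3, 0.6]
opening: 0.001
```

Emit:
{"op": "step_arm", "data": {"series": "0.05 0 0 0 0 0; 0.05 0 0 0 0 0"}}

```text
clock: 9.2
eef_pos: [598.0, -23.4, 32.3]
tcp_rot: [-3.142, -0.0, 1.747]
contact_force: [0.7, -1.7, 0.5]
opening: 0.003
```

Emit:
{"op": "step_arm", "data": {"series": "0.05 0 0 0 0 0; 0.05 0 0 0 0 0"}}

```text
clock: 9.45
eef_pos: [597.9, -22.9, 32.3]
tcp_rot: [-3.142, -0.0, 1.747]
contact_force: [0.9, -1.3, -0.7]
opening: 0.005
```

Emit:
{"op": "step_arm", "data": {"series": "0.04 0 0 0 0 0; 0.04 0 0 0 0 0"}}

```text
clock: 9.7
eef_pos: [597.8, -22.6, 32.3]
tcp_rot: [3.142, -0.0, 1.747]
contact_force: [0.5, -1.6, -0.1]
opening: 0.003
```

Emit:
{"op": "step_arm", "data": {"series": "0.05 0 0 0 0 0; 0.05 0 0 0 0 0"}}

```text
clock: 9.95
eef_pos: [597.7, -22.1, 32.3]
tcp_rot: [-3.142, -0.0, 1.747]
contact_force: [0.6, -1.1, -0.2]
opening: -0.002
```

Emit:
{"op": "step_arm", "data": {"series": "0.04 0 0 0 0 0; 0.04 0 0 0 0 0"}}

```text
clock: 10.2
eef_pos: [597.7, -21.7, 32.3]
tcp_rot: [-3.142, -0.0, 1.747]
contact_force: [0.6, -0.4, 0.5]
opening: 0.001
```

Emit:
{"op": "step_arm", "data": {"series": "0.04 0 0 0 0 0; 0.04 0 0 0 0 0"}}

```text
clock: 10.45
eef_pos: [597.6, -21.3, 32.3]
tcp_rot: [3.142, -0.0, 1.747]
contact_force: [-0.8, -0.8, -0.1]
opening: -0.0
```

Emit:
{"op": "step_arm", "data": {"series": "0.05 0 0 0 0 0; 0.05 0 0 0 0 0"}}

```text
clock: 10.7
eef_pos: [597.5, -20.8, 32.3]
tcp_rot: [3.142, -0.0, 1.747]
contact_force: [0.7, -0.9, -0.6]
opening: 0.004
```

Emit:
{"op": "step_arm", "data": {"series": "0.05 0 0 0 0 0; 0.05 0 0 0 0 0"}}

```text
clock: 10.95
eef_pos: [597.5, -20.4, 32.3]
tcp_rot: [3.141, 0.0, 1.747]
contact_force: [0.6, -2.9, -0.4]
opening: -0.002
```

Emit:
{"op": "step_arm", "data": {"series": "0.05 0 0 0 0 0; 0.05 0 0 0 0 0"}}

```text
clock: 11.2
eef_pos: [597.7, -20.1, 32.4]
tcp_rot: [3.141, 0.001, 1.747]
contact_force: [2.0, -4.3, -1.1]
opening: -0.001
```

Emit:
{"op": "step_arm", "data": {"series": "0.05 0 0 0 0 0; 0.05 0 0 0 0 0"}}

```text
clock: 11.45
eef_pos: [597.9, -19.9, 32.5]
tcp_rot: [3.14, 0.001, 1.747]
contact_force: [2.3, -7.3, -0.7]
opening: -0.005
```

Run:
```python
from rig import r, optics, workorder, search_frame
from h import *
s=r.sense(); p=optics.grab_frame("scene")
print(s["clock"],s["eef_pos"],s["tcp_rot"],s["contact_force"],s["wrist_torque"])
pickle.dump((p,s),open("pics/s5.pkl","wb")); cv2.imwrite("pics/s5.png",cv2.resize(p["color"][150:270,200:350],None,fx=5,fy=5,interpolation=cv2.INTER_CUBIC))
```

```text
11.45 [597.94618624 -19.93056699  32.46356504] [3.14035565e+00 1.01686147e-03 1.74690680e+00] [ 2.2561309  -7.26162856 -0.73412962] [-1.04626425 -0.36387401 -0.06079233]
```

View pics/s5.png

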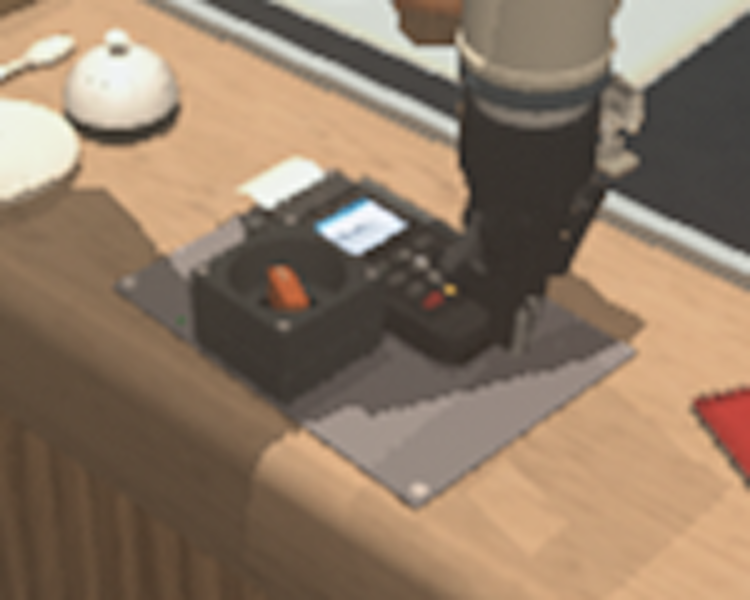

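Emit:
{"op": "step_arm", "data": {"series": "-0.2 0 0 0 0 0; -0.8 0 0 0 0 0; -2.0 0 0 0 0 0; -3 0 -2 0 0 0; -3 0 -7 0 0 0; -2 -1 -12 0 0 0; 1 -2 -16 0 0 0; 4 -4 -19 0 0 0; 5.1 -4.5 -19.7 0 0 0; 5.1 -4.5 -19.7 0 0 0"}}

```text
clock: 12.75
eef_pos: [544.2, 23.0, 229.3]
tcp_rot: [3.141, 0.0, 1.748]
contact_force: [0.5, -0.5, 0.2]
opening: -0.002
```

Run:
```python
from rig import r, optics, workorder, search_frame
from h import *
import time
T=[];F=[]
s=r.sense(); p=optics.grab_frame("wrist")
print(s["clock"],s["eef_pos"],s["tcp_rot"],s["contact_force"],s["wrist_torque"],s["qpos"])
pickle.dump((p,s),open("pics/w6.pkl","wb")); cv2.imwrite("pics/w6.png",cv2.resize(p["color"][0:256,150:360],None,fx=3,fy=3,interpolation=cv2.INTER_CUBIC)[:600])
```

```text
12.75 [544.16478647  22.997353   229.28447531] [3.14089512e+00 2.35067530e-04 1.74757718e+00] [ 0.51684478 -0.50302327  0.15572233] [ 0.02535432  0.06778844 -0.00594047] [ 3.95634775e-02  2.53906720e-01  1.83071756e+00 -1.57888870e-04
  1.05624525e+00 -1.37139800e-01]
```

View pics/w6.png

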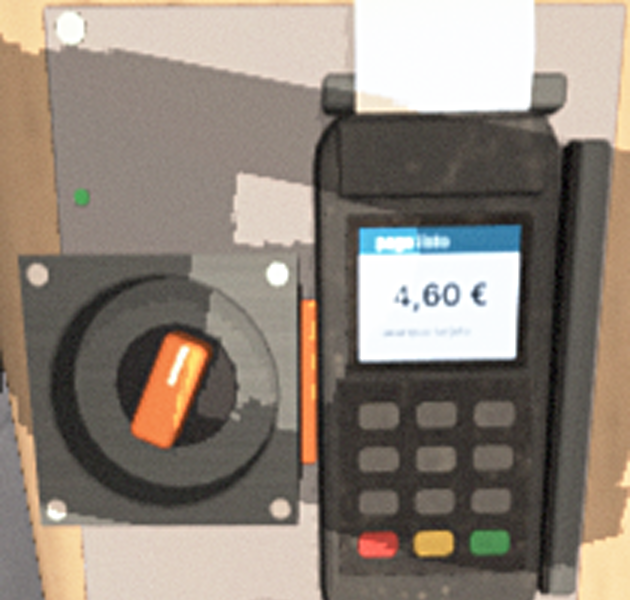

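Run:
```python
from h import *
p,s=pickle.load(open("pics/w6.pkl","rb"))
R,t=wristRT(p,s)
o=np.array([576.8,88.43]);th=np.radians(100.05)
def D(X): 
    d=X[:,:2]-o; return np.stack([d@[np.cos(th),np.sin(th)],d@[-np.sin(th),np.cos(th)]],-1).round(1)
def Z(a): return (np.array(a,float)+0.5)/3-0.5+np.array([150,0])
hc=Z([(19,256),(297,254),(298,522),(40,525)])
W=ray(p,hc,58,R,t); print("housing",W.mean(0),D(W))
print("front",D(ray(p,Z([(440,112)]),20,R,t)),"stop",D(ray(p,Z([(330,113),(560,112)]),20,R,t)))
hsv=cv2.cvtColor(p["color"],cv2.COLOR_BGR2HSV)
m=((hsv[...,0]<20)&(hsv[...,1]>150)&(hsv[...,2]>110)).astype(np.uint8)
m[:, :180]=0; m[:,235:]=0; m[:95]=0; m[165:]=0
m=cv2.morphologyEx(m,cv2.MORPH_CLOSE,np.ones((5,5),np.uint8))
cnt=max(cv2.findContours(m,0,2)[0],key=cv2.contourArea); rc=cv2.minAreaRect(cnt); print(rc)
bx=cv2.boxPoints(rc); Bw=ray(p,bx,50,R,t); print(np.round(Bw,1).tolist(),Bw.mean(0))
for i in range(4):
    d=Bw[(i+1)%4]-Bw[i]; print(np.linalg.norm(d).round(1),np.degrees(np.arctan2(d[1],d[0])).round(1))
# depth-based bar top
w=cloud(p,R,t); q=w[(w[...,2]>45)&(w[...,2]<54)]
c=np.array([494.7,59.]); q=q[np.linalg.norm(q[:,:2]-c,axis=1)<24]; 
rr=cv2.minAreaRect(q[:,:2].astype(np.float32)); print(len(q),rr,q.mean(0))
# terminal rear
col=p["color"]
```

```text
housing [494.3994386  58.624187   58.       ] [[ 24.2 126.2]
 [ 24.9  46.4]
 [-53.9  46.3]
 [-55.  126.5]]
front [[68.1  2.2]] stop [[ 67.7  36.5]
 [ 68.1 -35.2]]
((206.12069702148438, 129.44827270507812), (16.155494689941406, 37.8818473815918), 21.801406860351562)
[[483.4, 43.9, 50.0], [492.0, 77.6, 50.0], [506.1, 74.8, 50.0], [497.9, 40.7, 50.0]] [494.83767814  59.23603766  50.        ]
34.8 75.6
14.4 -11.3
35.0 -103.6
14.8 167.9
563 ((494.354736328125, 58.79547119140625), (33.963111877441406, 14.166838645935059), 76.71939086914062) [494.75825737  59.36223731  50.04773807]
```

Emit:
{"op": "step_arm", "data": {"series": "1.5 -1.5 1 0 0 6; 3 -3 3 0 0 12; 4.4 -4.3 6 0 0 18; 4.4 -4.3 9 0 0 23.6; 4.4 -4.3 10 0 0 23.6; 4.4 -4.3 10 0 0 23.6; 4.4 -4.3 10 0 0 23.6; 4.4 -4.3 10 0 0 23.6", "grip": 0.69, "newtons": 40}}

```text
clock: 13.8
eef_pos: [494.8, 58.7, 130.1]
tcp_rot: [3.14, -0.001, 1.335]
contact_force: [0.1, 0.9, 0.1]
opening: 0.311
```

Run:
```python
from rig import r, optics, workorder, search_frame
from h import *
s=r.sense(); p=optics.grab_frame("wrist")
print(s["clock"],s["eef_pos"],s["tcp_rot"],s["contact_force"],s["wrist_torque"],s["opening"])
pickle.dump((p,s),open("pics/w7.pkl","wb")); cv2.imwrite("pics/w7.png",p["color"])
M=np.array(p["mount"]); w=cloud(p,M[:3,:3],M[:3,3])
# finger region in tool coords
m=(abs(w[...,1])<45)&(w[...,2]>-10)&(w[...,2]<40)&(abs(w[...,0])<14)
q=w[m]; print(len(q)); 
for lo in range(-10,36,3):
    a=q[(q[:,2]>=lo)&(q[:,2]<lo+3)]
    if len(a): print(lo,len(a),a[:,1].min().round(1),a[:,1].max().round(1), np.sort(np.abs(a[:,1]))[:3].round(1),a[:,0].max().round(1))
R,t=wristRT(p,s); w=cloud(p,R,t); q=w[(w[...,2]>46)&(w[...,2]<54)]; c=np.array([494.7,59.]); q=q[np.linalg.norm(q[:,:2]-c,axis=1)<24]
print(len(q),cv2.minAreaRect(q[:,:2].astype(np.float32)))
```

```text
13.8 [494.75357775  58.72019074 130.11763091] [ 3.14008819e+00 -5.23725935e-04  1.33516969e+00] [0.06863716 0.86754827 0.09455353] [ 0.00159451 -0.01396414 -0.01984749] 0.3106396574278596
2302
-10 310 -25.9 27.6 [12.3 12.4 12.4] 11.1
-7 308 -26.0 27.7 [12.3 12.3 12.3] 11.1
-4 288 -25.9 27.7 [12.3 12.3 12.3] 11.2
-1 270 -25.8 27.6 [12.3 12.3 12.3] 11.2
2 250 -26.3 27.6 [12.2 12.3 12.3] 11.5
5 239 -25.9 27.6 [12.3 12.4 12.4] 11.1
8 232 -25.8 27.6 [12.3 12.3 12.4] 11.0
11 184 -24.9 26.8 [12.4 12.4 12.4] 11.2
14 159 -24.1 25.8 [12.3 12.3 12.4] 11.1
17 46 -17.7 18.9 [12.3 12.4 12.4] 10.4
20 16 -12.6 14.2 [12.4 12.5 12.5] 8.0
995 ((494.5162353515625, 58.97787857055664), (33.96825408935547, 13.879125595092773), 76.87936401367188)
```

View pics/w7.png

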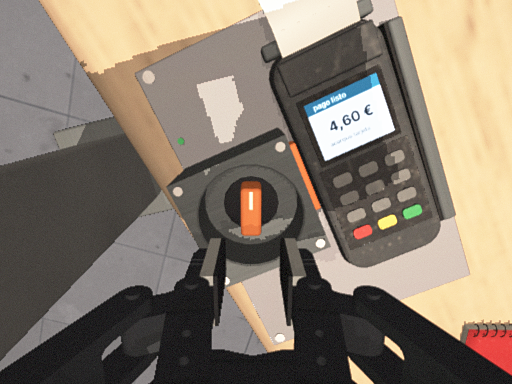

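Emit:
{"op": "step_arm", "data": {"series": "0 0 1.5 0 0 0; 0 0 3 0 0 0; 0 0 4.5 0 0 0; 0 0 5.5 0 0 0; 0 0 6.2 0 0 0; 0 0 6.8 0 0 0; 0 0 7.3 0 0 0; 0 0 7.6 0 0 0; 0 0 7.6 0 0 0"}}

```text
clock: 14.98
eef_pos: [494.0, 58.8, 53.2]
tcp_rot: [-3.142, 0.0, 1.335]
contact_force: [-0.2, -1.1, 0.7]
opening: 0.308
```

Run:
```python
from rig import r, optics, workorder, search_frame
from h import *
s=r.sense(); p=optics.grab_frame("wrist")
print(s["clock"],s["eef_pos"],s["tcp_rot"],s["contact_force"],s["wrist_torque"],s["opening"])
pickle.dump((p,s),open("pics/w8.pkl","wb")); cv2.imwrite("pics/w8.png",p["color"])
```

```text
14.975 [493.98570236  58.80848144  53.24182776] [-3.14153965e+00  3.81642639e-05  1.33485932e+00] [-0.18825821 -1.06751324  0.6650383 ] [0.00493419 0.01928826 0.01825483] 0.30822764056951996
```

View pics/w8.png

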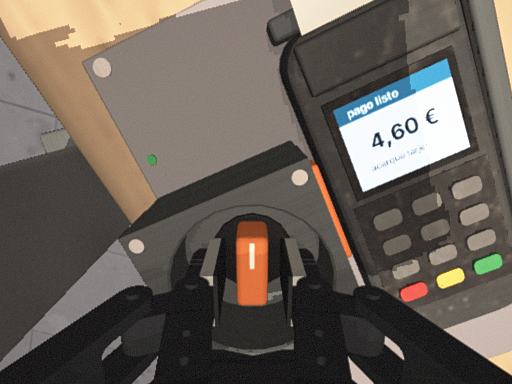

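Emit:
{"op": "step_arm", "data": {"series": "0 0.06 0 0 0 0; 0 0.06 0 0 0 0; 0 0.06 0 0 0 0; 0 0.06 0 0 0 0; 0 0.06 0 0 0 0; 0 0.06 0 0 0 0", "grip": 1, "newtons": 40}}

```text
clock: 15.78
eef_pos: [493.8, 58.9, 53.6]
tcp_rot: [-3.14, 0.0, 1.335]
contact_force: [-4.4, 2.3, 6.2]
opening: 0.151
```

```bash
cat > rd.py <<'E'
from rig import r
import numpy as np
s=r.sense(); 
print("t",round(s["clock"],2),"pos",s["eef_pos"].round(2),"yaw",round(np.degrees(s["tcp_rot"][2]),2),"F",s["contact_force"].round(2),"T",s["wrist_torque"].round(4),"op",round(s["opening"],3),"j6 eff",round(s["joint_efforts"][5],4),"q6",round(s["qpos"][5],4))
E
python3 rd.py; python3 rd.py
```

```text
t 15.78 pos [493.83  58.85  53.65] yaw 76.47 F [-4.43  2.26  6.24] T [ 0.3485  0.6472 -0.0167] op 0.151 j6 eff -0.005 q6 0.351
t 15.78 pos [493.83  58.85  53.65] yaw 76.47 F [-4.43  2.26  6.24] T [ 0.3485  0.6472 -0.0167] op 0.151 j6 eff -0.005 q6 0.351
```

Emit:
{"op": "step_arm", "data": {"series": "0 -0.08 -0.08 0 0 0; 0 -0.08 -0.08 0 0 0; 0 -0.08 -0.08 0 0 0; 0 -0.08 -0.08 0 0 0"}}

```text
clock: 16.27
eef_pos: [493.7, 58.9, 53.8]
tcp_rot: [-3.141, 0.0, 1.335]
contact_force: [2.4, 1.6, -13.1]
opening: 0.153
```

```bash
python3 rd.py
```

```text
t 16.27 pos [493.73  58.89  53.79] yaw 76.48 F [  2.38   1.56 -13.09] T [ 0.2643 -0.4364  0.0654] op 0.153 j6 eff 0.0096 q6 0.3516
```

Emit:
{"op": "step_arm", "data": {"series": "0 0.03 0.05 0 0 0; 0 0.03 0.05 0 0 0; 0 0.03 0.05 0 0 0; 0 0.03 0.05 0 0 0"}}

```text
clock: 16.77
eef_pos: [493.8, 58.8, 53.7]
tcp_rot: [-3.141, 0.0, 1.335]
contact_force: [-4.3, 3.2, -0.7]
opening: 0.151
```

```bash
python3 rd.py
```

```text
t 16.77 pos [493.83  58.83  53.74] yaw 76.48 F [-4.33  3.25 -0.72] T [0.5755 0.4507 0.0083] op 0.151 j6 eff -0.0012 q6 0.3514
```

Emit:
{"op": "step_arm", "data": {"series": "0.01 -0.015 0 0 0 3; 0.01 -0.015 0 0 0 6; 0.01 -0.015 0 0 0 9; 0.01 -0.015 0 0 0 12; 0.01 -0.015 0 0 0 12; 0.01 -0.015 0 0 0 12"}}

```text
clock: 17.52
eef_pos: [493.7, 58.9, 53.7]
tcp_rot: [-3.141, 0.0, 1.126]
contact_force: [-4.6, 1.7, 1.4]
opening: 0.153
```

```bash
python3 rd.py
```

```text
t 17.52 pos [493.72  58.87  53.68] yaw 64.53 F [-4.55  1.67  1.42] T [ 0.3867  0.658  -0.1278] op 0.153 j6 eff -0.1053 q6 0.5602
```

Emit:
{"op": "step_arm", "data": {"series": "0 0 0 0 0 0; 0 0 0 0 0 0"}}

```text
clock: 17.77
eef_pos: [493.7, 58.9, 53.7]
tcp_rot: [-3.141, 0.0, 1.126]
contact_force: [-4.7, 1.9, 3.0]
opening: 0.154
```

```bash
python3 rd.py
```

```text
t 17.77 pos [493.73  58.88  53.68] yaw 64.51 F [-4.67  1.89  2.98] T [ 0.3946  0.768  -0.0599] op 0.154 j6 eff -0.0836 q6 0.5605
```

Emit:
{"op": "step_arm", "data": {"series": "0 0 0 0 0 0; 0 0 0 0 0 0"}}

```text
clock: 18.02
eef_pos: [493.7, 58.9, 53.7]
tcp_rot: [-3.141, 0.0, 1.126]
contact_force: [-4.9, 2.5, 3.7]
opening: 0.154
```

```bash
python3 rd.py
```

```text
t 18.02 pos [493.72  58.85  53.69] yaw 64.51 F [-4.88  2.52  3.66] T [ 0.2842  0.6967 -0.0303] op 0.154 j6 eff -0.0837 q6 0.5605
```

```bash
cat > av.py <<'E'
from rig import r, optics
import numpy as np, sys
n=int(sys.argv[1]) if len(sys.argv)>1 else 6
T=[];F=[];J=[];Y=[]
for i in range(n):
    optics.grab_frame("wrist"); s=r.sense()
    T.append(s["wrist_torque"][2]);F.append(s["contact_force"]);J.append(s["joint_efforts"][5]);Y.append(np.degrees(s["tcp_rot"][2]))
yaw=np.radians(np.mean(Y)); F=np.mean(F,0)
tx=np.array([np.cos(yaw),np.sin(yaw)]);ty=np.array([np.sin(yaw),-np.cos(yaw)])
print("t",round(s["clock"],2),"pos",s["eef_pos"].round(2),"yaw %.2f"%np.mean(Y),"q6 %.3f"%s["qpos"][5])
print("Tz",np.round(T,3),"mean %.4f sd %.4f"%(np.mean(T),np.std(T)))
print("J6",np.round(J,4),"F world",F.round(2),"F tool x,y",(F[:2]@tx).round(2),(F[:2]@ty).round(2),"op %.3f"%s["opening"])
E
python3 av.py 6
```

```text
t 18.32 pos [493.75  58.88  53.7 ] yaw 64.51 q6 0.560
Tz [-0.085 -0.097 -0.036 -0.085 -0.07  -0.043] mean -0.0695 sd 0.0226
J6 [-0.0837 -0.0837 -0.0837 -0.0837 -0.0837 -0.0837] F world [-4.84  2.23  2.95] F tool x,y -0.08 -5.33 op 0.151
```

Emit:
{"op": "step_arm", "data": {"series": "0 -0.025 0.01 0 0 0; 0 -0.025 0.01 0 0 0; 0 -0.025 0.01 0 0 0"}}

```text
clock: 18.7
eef_pos: [493.7, 58.9, 53.7]
tcp_rot: [-3.142, 0.0, 1.126]
contact_force: [-4.4, 1.2, 6.0]
opening: 0.153
```

```bash
python3 av.py 3
```

```text
t 18.85 pos [493.71  58.9   53.66] yaw 64.50 q6 0.561
Tz [-0.087 -0.074 -0.061] mean -0.0740 sd 0.0104
J6 [-0.0733 -0.0733 -0.0733] F world [-4.9   0.86  5.4 ] F tool x,y -1.34 -4.79 op 0.153
```

Emit:
{"op": "step_arm", "data": {"series": "0 -0.02 -0.03 0 0 2; 0 -0.02 -0.03 0 0 4; 0 -0.02 -0.03 0 0 6; 0 -0.02 -0.03 0 0 6; 0 -0.02 -0.03 0 0 6"}}

```text
clock: 19.48
eef_pos: [493.6, 59.0, 53.7]
tcp_rot: [3.141, 0.0, 1.021]
contact_force: [-2.1, -2.1, -1.5]
opening: 0.15
```

```bash
python3 av.py 3
```

```text
t 19.62 pos [493.61  58.99  53.72] yaw 58.48 q6 0.666
Tz [-0.095 -0.086 -0.098] mean -0.0930 sd 0.0050
J6 [-0.0942 -0.0984 -0.0993] F world [-2.29 -2.87 -1.96] F tool x,y -3.65 -0.45 op 0.150
```

```bash
python3 - <<'E'
from rig import r, optics
from h import *
s=r.sense(); p=optics.grab_frame("wrist"); pickle.dump((p,s),open("pics/w9.pkl","wb")); cv2.imwrite("pics/w9.png",p["color"])
M=np.array(p["mount"]); w=cloud(p,M[:3,:3],M[:3,3]); col=p["color"]
R,t=wristRT(p,s); W=cloud(p,R,t)
m=(W[...,2]>60)
for a,b in [(0,15),(15,20),(20,25),(25,30),(30,35),(35,40),(40,50),(50,60),(60,80)]:
    k=m&(abs(w[...,1])>=a)&(abs(w[...,1])<b)&(abs(w[...,0])<40)
    q=w[k]
    if len(q): print(a,b,len(q),"max tool z",np.percentile(q[:,2],[98,100]).round(1))
hsv=cv2.cvtColor(col,cv2.COLOR_BGR2HSV)
E
python3 rd.py
```

```text
0 15 9953 max tool z [-9.6 -6.3]
15 20 3682 max tool z [-8.9 -6.3]
20 25 969 max tool z [-18.8  -6.3]
25 30 2292 max tool z [-22.3  -6.4]
30 35 3576 max tool z [-25.2  -6.3]
35 40 4721 max tool z [-28.   -6.3]
40 50 7033 max tool z [-33.3  -6.3]
50 60 2556 max tool z [-47.9  -6.3]
60 80 27 max tool z [-59.8 -59.4]
t 19.68 pos [493.58  58.98  53.73] yaw 58.48 F [-1.05 -3.51 -3.12] T [-0.5648  0.2187 -0.1068] op 0.151 j6 eff -0.0995 q6 0.6663
```

View pics/w9.png

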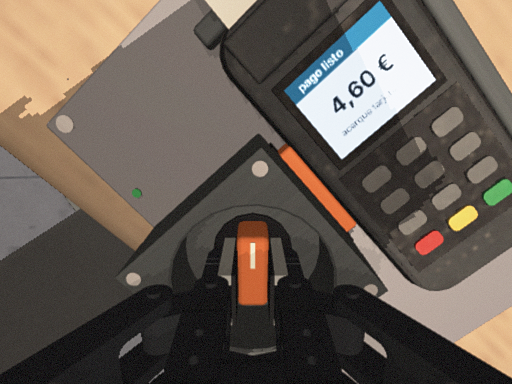

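Emit:
{"op": "step_arm", "data": {"series": "0 0 0 0 0 2; 0 0 0 0 0 4; 0 0 0 0 0 6"}}

```text
clock: 20.05
eef_pos: [493.6, 59.0, 53.8]
tcp_rot: [3.141, 0.0, 0.914]
contact_force: [-1.6, -4.5, -4.1]
opening: 0.153
```

```bash
python3 rd.py && python3 av.py 4
```

```text
t 20.05 pos [493.6   59.01  53.75] yaw 52.35 F [-1.62 -4.46 -4.07] T [-0.7164  0.1726  0.148 ] op 0.153 j6 eff -0.2955 q6 0.7735
t 20.25 pos [493.55  59.03  53.75] yaw 52.39 q6 0.771
Tz [ 0.039 -0.049 -0.094 -0.055] mean -0.0398 sd 0.0487
J6 [-0.2163  0.374   0.0989 -0.0387] F world [-1.43 -4.37 -4.4 ] F tool x,y -4.34 1.53 op 0.151
```

Emit:
{"op": "step_arm", "data": {"series": "0 0 0.01 0 0 0.4; 0 0 0.01 0 0 0.8; 0 0 0.01 0 0 1.2; 0 0 0.01 0 0 1.6; 0 0 0.01 0 0 2.0; 0 0 0.01 0 0 2.4; 0 0 0.01 0 0 2.8; 0 0 0.01 0 0 3.2; 0 0 0.01 0 0 3.6; 0 0 0.01 0 0 4.0"}}

```text
clock: 21.5
eef_pos: [493.6, 59.1, 53.7]
tcp_rot: [3.142, 0.0, 0.846]
contact_force: [-2.0, -5.3, -3.2]
opening: 0.153
```

```bash
python3 rd.py && python3 av.py 4
```

```text
t 21.5 pos [493.56  59.06  53.73] yaw 48.47 F [-2.03 -5.29 -3.19] T [-0.8429  0.2826  0.1255] op 0.153 j6 eff 0.0697 q6 0.8412
t 21.7 pos [493.54  59.07  53.73] yaw 48.46 q6 0.841
Tz [0.127 0.099 0.136 0.126] mean 0.1223 sd 0.0137
J6 [0.1008 0.1705 0.1195 0.1021] F world [-1.67 -4.89 -2.73] F tool x,y -4.77 1.99 op 0.151
```

```bash
python3 av.py 8
python3 - <<'E'
import pickle
from rig import r, optics
from h import *
s=r.sense(); p=optics.grab_frame("wrist"); pickle.dump((p,s),open("pics/w10.pkl","wb")); cv2.imwrite("pics/w10.png",p["color"])
E
```

```text
t 22.1 pos [493.54  59.07  53.73] yaw 48.47 q6 0.841
Tz [0.072 0.064 0.088 0.109 0.094 0.085 0.11  0.078] mean 0.0876 sd 0.0154
J6 [0.0983 0.0979 0.098  0.0981 0.0981 0.0982 0.0981 0.0981] F world [-1.5  -4.65 -2.06] F tool x,y -4.47 1.96 op 0.147
```

View pics/w10.png

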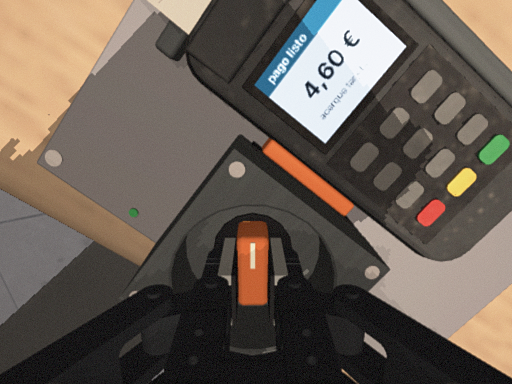

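```bash
cat > trk.py <<'E'
from h import *
o=np.array([576.8,88.43]);th=np.radians(100.05)
X=np.array([np.cos(th),np.sin(th)]);Y=np.array([-np.sin(th),np.cos(th)])
def D(P): 
    d=P[:,:2]-o; return np.stack([d@X,d@Y],-1)
def cen(im,uv,rad=9):
    g=im.astype(float).min(2) ; u,v=map(int,uv); sub=g[v-rad:v+rad+1,u-rad:u+rad+1]
    th_=0.5*(sub.max()+np.median(sub)); m=(sub>th_).astype(np.uint8)
    n,l,st,c=cv2.connectedComponentsWithStats(m); 
    i=max(range(1,n),key=lambda k:-np.hypot(*(c[k]-rad))+0.05*st[k][4]); ys,xs=np.where(l==i); wgt=sub[l==i]-np.median(sub)
    return np.array([u-rad+(xs*wgt).sum()/wgt.sum(), v-rad+(ys*wgt).sum()/wgt.sum()]),len(xs)
def run(name,hs,ps,seed):
    p,s=pickle.load(open(f"pics/{name}.pkl","rb")); R,t=wristRT(p,s); im=p["color"]
    H=[D(ray(p,cen(im,h)[0],58.5,R,t))[0] for h in hs]; P=[D(ray(p,cen(im,h)[0],5,R,t))[0] for h in ps]
    # screen: bright white region
    g=cv2.GaussianBlur(im,(3,3),0).min(2); 
    m=(g>150).astype(np.uint8)
    n,l,st,c=cv2.connectedComponentsWithStats(m); k=l[seed[1],seed[0]]
    q=(l==k).astype(np.uint8); cnt=max(cv2.findContours(q,0,2)[0],key=cv2.contourArea); hull=cv2.convexHull(cnt); rc=cv2.minAreaRect(hull)
    bx=D(ray(p,cv2.boxPoints(rc),30.5,R,t))
    # axis of the screen
    print(name,"yaw %.2f"%np.degrees(s["tcp_rot"][2]),"housing",np.round(H,2).tolist(),"plate",np.round(P,2).tolist())
    print("   screen ctr",bx.mean(0).round(2),"y range",bx[:,1].min().round(2),bx[:,1].max().round(2),"x",bx[:,0].min().round(2),bx[:,0].max().round(2))
E
python3 - <<'E'
from trk import *
Zs=lambda a,b:((a+.5)/3-.5+150,(b+.5)/3-.5)
run("w6",[Zs(38,275),Zs(277,273),Zs(281,509),Zs(56,510)],[Zs(70,28)],(295,108))
run("w7",[(178,191),(280,147),(320,243)],[(148,77)],(350,140))
run("w8",[(136,247),(300,177)],[(101,68)],(420,140))
run("w9",[(133,280),(260,169),(371,290)],[(64,124)],(360,100))
run("w10",[(237,170),(372,273)],[(53,158)],(340,80))
E
```

```text
w6 yaw 100.13 housing [[19.21, 121.15], [19.45, 52.11], [-49.6, 51.72], [-51.22, 121.48]] plate [[94.89, 119.07]]
   screen ctr [11.83  2.05] y range -24.44 27.64 x -6.95 30.61
w7 yaw 76.50 housing [[19.32, 121.22], [19.59, 51.96], [-49.64, 51.68]] plate [[94.96, 118.94]]
   screen ctr [10.24  1.23] y range -26.93 28.39 x -6.94 26.92
w8 yaw 76.48 housing [[19.15, 121.32], [19.69, 51.02]] plate [[95.25, 119.57]]
   screen ctr [10.31  0.77] y range -28.21 28.24 x -6.88 27.21
w9 yaw 58.48 housing [[19.4, 121.39], [19.65, 51.34], [-49.61, 50.95]] plate [[94.67, 119.76]]
   screen ctr [10.36 -0.48] y range -27.76 25.57 x -6.91 27.89
w10 yaw 48.47 housing [[19.43, 51.26], [-49.7, 51.58]] plate [[95.09, 118.14]]
   screen ctr [10.04 -1.53] y range -28.32 24.23 x -7.42 27.66
```

Emit:
{"op": "step_arm", "data": {"series": "0 0 0 0 0 0.4; 0 0 0 0 0 0.8; 0 0 0 0 0 1.2; 0 0 0 0 0 1.6; 0 0 0 0 0 2.0; 0 0 0 0 0 2.4; 0 0 0 0 0 2.8; 0 0 0 0 0 3.2; 0 0 0 0 0 3.6; 0 0 0 0 0 4.0"}}

```text
clock: 23.4
eef_pos: [493.5, 59.1, 53.7]
tcp_rot: [-3.142, 0.0, 0.776]
contact_force: [-2.3, -5.5, -1.4]
opening: 0.157
```

```bash
python3 rd.py && python3 av.py 8
python3 - <<'E'
from rig import r, optics
from h import *
s=r.sense(); p=optics.grab_frame("wrist"); pickle.dump((p,s),open("pics/w11.pkl","wb")); cv2.imwrite("pics/w11.png",p["color"])
E
```

```text
t 23.4 pos [493.5   59.07  53.71] yaw 44.46 F [-2.34 -5.47 -1.36] T [-0.8196  0.2332  0.1445] op 0.157 j6 eff 0.073 q6 0.9111
t 23.8 pos [493.49  59.04  53.71] yaw 44.46 q6 0.911
Tz [0.124 0.142 0.082 0.049 0.129 0.11  0.107 0.152] mean 0.1118 sd 0.0313
J6 [0.1041 0.1737 0.1227 0.1052 0.1015 0.1011 0.1011 0.1012] F world [-1.86 -4.71 -1.88] F tool x,y -4.63 2.06 op 0.157
```

View pics/w11.png

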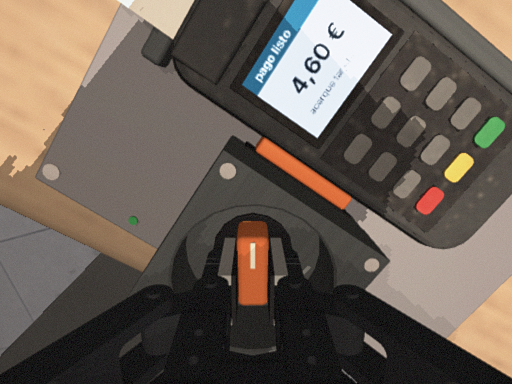

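Emit:
{"op": "step_arm", "data": {"series": "0 0 0 0 0 0.4; 0 0 0 0 0 0.8; 0 0 0 0 0 1.2; 0 0 0 0 0 1.6; 0 0 0 0 0 2.0; 0 0 0 0 0 2.4; 0 0 0 0 0 2.8; 0 0 0 0 0 3.2; 0 0 0 0 0 3.6; 0 0 0 0 0 4.0"}}

```text
clock: 25.1
eef_pos: [493.5, 59.1, 53.7]
tcp_rot: [-3.142, 0.0, 0.706]
contact_force: [-2.5, -5.1, -1.2]
opening: 0.153
```

```bash
python3 rd.py && python3 av.py 5
```

```text
t 25.1 pos [493.47  59.08  53.7 ] yaw 40.45 F [-2.47 -5.14 -1.2 ] T [-0.842   0.3618  0.1901] op 0.153 j6 eff 0.0842 q6 0.981
t 25.35 pos [493.51  59.11  53.72] yaw 40.45 q6 0.981
Tz [0.143 0.119 0.078 0.159 0.111] mean 0.1221 sd 0.0279
J6 [0.115  0.1847 0.1337 0.1163 0.1126] F world [-2.16 -4.85 -1.46] F tool x,y -4.79 2.29 op 0.150
```

Emit:
{"op": "step_arm", "data": {"series": "0 0 0 0 0 0.4; 0 0 0 0 0 0.8; 0 0 0 0 0 1.2; 0 0 0 0 0 1.6; 0 0 0 0 0 2.0; 0 0 0 0 0 2.4; 0 0 0 0 0 2.8; 0 0 0 0 0 3.2; 0 0 0 0 0 3.6; 0 0 0 0 0 4.0"}}

```text
clock: 26.6
eef_pos: [493.5, 59.1, 53.7]
tcp_rot: [-3.141, 0.0, 0.636]
contact_force: [-3.2, -3.9, -0.8]
opening: 0.154
```

```bash
python3 rd.py && python3 av.py 5
```

```text
t 26.6 pos [493.46  59.12  53.69] yaw 36.45 F [-3.19 -3.94 -0.76] T [-0.7814  0.3998  0.2291] op 0.154 j6 eff 0.0966 q6 1.0508
t 26.85 pos [493.47  59.1   53.71] yaw 36.45 q6 1.051
Tz [0.158 0.121 0.145 0.102 0.083] mean 0.1219 sd 0.0276
J6 [0.1276 0.1971 0.1462 0.1287 0.1249] F world [-2.66 -3.91 -0.68] F tool x,y -4.46 1.56 op 0.152
```

```bash
python3 - <<'E'
from rig import r, optics
from trk import *
s=r.sense(); p=optics.grab_frame("wrist"); pickle.dump((p,s),open("pics/w12.pkl","wb")); cv2.imwrite("pics/w12.png",p["color"])
E
cat > trk2.py <<'E'
from trk import *
from scipy.optimize import minimize
# dense alignment: rectify terminal-top plane (z=30.5) to dock grid, register vs reference by ECC; housing top plane likewise
def rect(name,z,x0,x1,y0,y1,res=0.25):
    p,s=pickle.load(open(f"pics/{name}.pkl","rb")); R,t=wristRT(p,s)
    xs=np.arange(x0,x1,res); ys=np.arange(y0,y1,res); gx,gy=np.meshgrid(xs,ys)
    W=np.concatenate([o+gx[...,None]*X+gy[...,None]*Y,np.full(gx.shape+(1,),z)],-1)
    uv=proj(p,W,R,t).astype(np.float32)
    return cv2.remap(p["color"],uv[...,0],uv[...,1],cv2.INTER_CUBIC)
def reg(a,b):
    A=cv2.cvtColor(a,cv2.COLOR_BGR2GRAY).astype(np.float32);B=cv2.cvtColor(b,cv2.COLOR_BGR2GRAY).astype(np.float32)
    M=np.eye(2,3,dtype=np.float32)
    cc,M=cv2.findTransformECC(A,B,M,cv2.MOTION_EUCLIDEAN,(3,200,1e-6),None,5)
    h,w=A.shape; c=np.array([w/2,h/2,1]); d=M@c-c[:2]
    return cc,d,np.degrees(np.arctan2(M[1,0],M[0,0]))
E
python3 - <<'E'
from trk2 import *
names=["w7","w8","w9","w10","w11","w12"]
ref="w10"
rt=rect(ref,30.5,-10,32,-26,26); cv2.imwrite("pics/rect.png",rt)
for n in names:
    out=[n]
    for z,b in [(30.5,(-10,32,-26,26)),(58,(-10,24.5,46,60))]:
        try:
            cc,d,a=reg(rect(ref,z,*b),rect(n,z,*b)); out.append("cc %.3f dx %.2f dy %.2f ang %.2f"%(cc,d[0]*.25,d[1]*.25,a))
        except Exception as e: out.append("fail")
    print(out)
E
```

```text
['w7', 'cc 0.927 dx 0.23 dy 2.74 ang 0.45', 'cc 0.928 dx 0.70 dy 3.41 ang -16.82']
['w8', 'cc 0.941 dx 0.24 dy 2.61 ang 0.50', 'cc 0.924 dx 0.63 dy 3.65 ang -18.03']
['w9', 'cc 0.951 dx 0.13 dy 1.23 ang 0.30', 'cc 0.960 dx -0.09 dy -0.04 ang -0.15']
['w10', 'cc 1.000 dx 0.00 dy -0.00 ang -0.00', 'cc 1.000 dx -0.00 dy 0.00 ang 0.00']
['w11', 'cc 0.946 dx -0.13 dy -0.22 ang -0.22', 'cc 0.985 dx -0.00 dy -0.10 ang 0.73']
['w12', 'cc 0.834 dx -0.11 dy -0.26 ang -0.27', 'cc 0.960 dx 0.09 dy -0.23 ang 1.47']
```

View pics/w12.png

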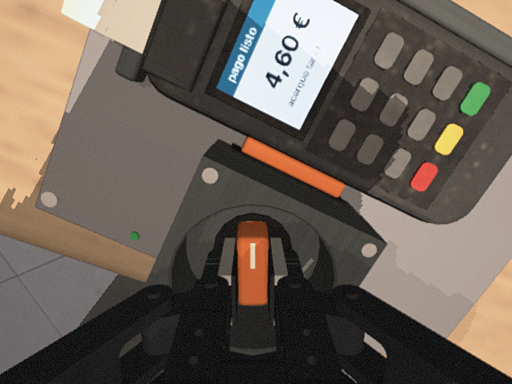

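Emit:
{"op": "step_arm", "data": {"series": "0 0 0 0 0 0.4; 0 0 0 0 0 0.8; 0 0 0 0 0 1.2; 0 0 0 0 0 1.6; 0 0 0 0 0 2.0; 0 0 0 0 0 2.4; 0 0 0 0 0 2.8; 0 0 0 0 0 3.2; 0 0 0 0 0 3.6; 0 0 0 0 0 4.0"}}

```text
clock: 28.15
eef_pos: [493.4, 59.1, 53.7]
tcp_rot: [-3.141, 0.0, 0.566]
contact_force: [-3.1, -3.9, 0.4]
opening: 0.148
```

```bash
python3 rd.py && python3 av.py 6
```

```text
t 28.15 pos [493.44  59.12  53.71] yaw 32.45 F [-3.14 -3.93  0.43] T [-0.7626  0.4278  0.243 ] op 0.148 j6 eff 0.1101 q6 1.1206
t 28.45 pos [493.46  59.13  53.7 ] yaw 32.45 q6 1.120
Tz [0.185 0.161 0.121 0.158 0.15  0.12 ] mean 0.1492 sd 0.0231
J6 [0.1408 0.2104 0.1595 0.1421 0.1382 0.1378] F world [-3.14 -3.94  0.27] F tool x,y -4.76 1.64 op 0.152
```

Emit:
{"op": "step_arm", "data": {"series": "0 0 0 0 0 0.4; 0 0 0 0 0 0.8; 0 0 0 0 0 1.2; 0 0 0 0 0 1.6; 0 0 0 0 0 2.0; 0 0 0 0 0 2.4; 0 0 0 0 0 2.8; 0 0 0 0 0 3.2; 0 0 0 0 0 3.6; 0 0 0 0 0 4.0"}}

```text
clock: 29.7
eef_pos: [493.4, 59.1, 53.7]
tcp_rot: [-3.141, 0.0, 0.497]
contact_force: [-4.2, -3.4, 1.7]
opening: 0.154
```

```bash
python3 rd.py && python3 av.py 6
```

```text
t 29.7 pos [493.44  59.15  53.69] yaw 28.45 F [-4.19 -3.41  1.72] T [-0.6586  0.6161  0.1662] op 0.154 j6 eff 0.1237 q6 1.1904
t 30.0 pos [493.44  59.14  53.69] yaw 28.45 q6 1.190
Tz [0.267 0.167 0.145 0.194 0.163 0.139] mean 0.1792 sd 0.0431
J6 [0.1544 0.224  0.1731 0.1557 0.1519 0.1515] F world [-3.51 -3.61  1.13] F tool x,y -4.81 1.5 op 0.153
```

Emit:
{"op": "step_arm", "data": {"series": "0 0 0 0 0 0.4; 0 0 0 0 0 0.8; 0 0 0 0 0 1.2; 0 0 0 0 0 1.6; 0 0 0 0 0 2.0; 0 0 0 0 0 2.4; 0 0 0 0 0 2.8; 0 0 0 0 0 3.2; 0 0 0 0 0 3.6; 0 0 0 0 0 4.0"}}

```text
clock: 31.25
eef_pos: [493.4, 59.2, 53.7]
tcp_rot: [-3.141, 0.0, 0.427]
contact_force: [-4.8, -2.6, 1.6]
opening: 0.151
```

```bash
python3 rd.py && python3 av.py 10;  python3 - <<'E'
from rig import r, optics
from trk2 import *
s=r.sense(); p=optics.grab_frame("wrist"); pickle.dump((p,s),open("pics/w13.pkl","wb")); cv2.imwrite("pics/w13.png",p["color"])
for n in ["w11","w12","w13"]:
    for z,b in [(30.5,(-10,32,-26,26)),(58,(-10,24.5,46,60))]:
        cc,d,a=reg(rect("w11",z,*b),rect(n,z,*b)); print(n,z,"cc %.3f dx %.2f dy %.2f ang %.2f"%(cc,d[0]*.25,d[1]*.25,a))
E
```

```text
t 31.25 pos [493.43  59.15  53.68] yaw 24.45 F [-4.78 -2.61  1.61] T [-0.4934  0.6386  0.1829] op 0.151 j6 eff 0.1373 q6 1.2603
t 31.75 pos [493.42  59.17  53.68] yaw 24.45 q6 1.260
Tz [0.204 0.139 0.176 0.182 0.138 0.204 0.175 0.185 0.135 0.166] mean 0.1704 sd 0.0242
J6 [0.1682 0.2381 0.1872 0.1698 0.166  0.1655 0.1657 0.1657 0.1657 0.1659] F world [-4.46 -2.67  1.84] F tool x,y -5.16 0.58 op 0.152
w11 30.5 cc 1.000 dx 0.00 dy -0.00 ang -0.00
w11 58 cc 1.000 dx 0.00 dy 0.00 ang 0.00
w12 30.5 cc 0.895 dx -0.04 dy 0.06 ang -0.20
w12 58 cc 0.981 dx 0.08 dy -0.18 ang 1.02
w13 30.5 cc 0.800 dx 0.02 dy 0.13 ang -0.44
w13 58 cc 0.963 dx 0.23 dy -0.18 ang 1.28
```

Emit:
{"op": "step_arm", "data": {"series": "0 0 0 0 0 -0.4; 0 0 0 0 0 -0.8; 0 0 0 0 0 -1.2; 0 0 0 0 0 -1.6; 0 0 0 0 0 -2.0; 0 0 0 0 0 -2.4; 0 0 0 0 0 -2.8"}}

```text
clock: 32.67
eef_pos: [493.4, 59.1, 53.7]
tcp_rot: [-3.141, 0.0, 0.475]
contact_force: [-3.5, -4.8, 0.7]
opening: 0.153
```

```bash
python3 rd.py && python3 av.py 10
```

```text
t 32.67 pos [493.41  59.15  53.69] yaw 27.23 F [-3.5  -4.79  0.69] T [-0.6152  0.7169 -0.03  ] op 0.153 j6 eff 0.0116 q6 1.2113
t 33.17 pos [493.43  59.17  53.68] yaw 27.23 q6 1.211
Tz [-0.068 -0.032  0.     0.024 -0.023 -0.015 -0.041  0.001 -0.03   0.008] mean -0.0177 sd 0.0256
J6 [-0.0194 -0.0879 -0.0369 -0.0195 -0.0157 -0.0153 -0.0155 -0.0155 -0.0155
 -0.0155] F world [-4.17 -2.76  1.53] F tool x,y -4.97 0.55 op 0.149
```

Emit:
{"op": "step_arm", "data": {"series": "0 0 0 0 0 0.5; 0 0 0 0 0 1.0; 0 0 0 0 0 1.5; 0 0 0 0 0 2.0; 0 0 0 0 0 2.5; 0 0 0 0 0 3.0; 0 0 0 0 0 3.5; 0 0 0 0 0 3.9; 0 0 0 0 0 4.3; 0 0 0 0 0 4.7"}}

```text
clock: 34.42
eef_pos: [493.4, 59.2, 53.7]
tcp_rot: [-3.141, 0.0, 0.394]
contact_force: [-5.0, -2.3, 1.5]
opening: 0.154
```

```bash
python3 rd.py && python3 av.py 8
```

```text
t 34.42 pos [493.43  59.18  53.69] yaw 22.55 F [-4.98 -2.28  1.54] T [-0.5196  0.6937  0.2318] op 0.154 j6 eff 0.144 q6 1.2934
t 34.83 pos [493.4   59.18  53.68] yaw 22.55 q6 1.293
Tz [0.228 0.195 0.154 0.164 0.125 0.157 0.215 0.139] mean 0.1723 sd 0.0342
J6 [0.1749 0.2449 0.1941 0.1765 0.1727 0.1723 0.1725 0.1726] F world [-4.47 -2.24  1.49] F tool x,y -4.99 0.35 op 0.153
```

Emit:
{"op": "step_arm", "data": {"series": "0 0 0 0 0 0; 0 0 0 0 0 0; 0 0 0 0 0 0; 0 0 0 0 0 0; 0 0 0 0 0 0", "grip": 0.69}}

```text
clock: 35.45
eef_pos: [493.7, 59.1, 53.7]
tcp_rot: [3.142, -0.0, 0.394]
contact_force: [0.3, -0.3, -0.0]
opening: 0.311
```

```bash
python3 rd.py
python3 - <<'E'
from rig import r, optics
from trk2 import *
s=r.sense(); p=optics.grab_frame("wrist"); pickle.dump((p,s),open("pics/w14.pkl","wb")); cv2.imwrite("pics/w14.png",p["color"])
E
```

```text
t 35.45 pos [493.65  59.12  53.72] yaw 22.57 F [ 0.26 -0.27 -0.04] T [ 0.0089 -0.0129 -0.0432] op 0.311 j6 eff 0.0009 q6 1.2929
```

View pics/w14.png

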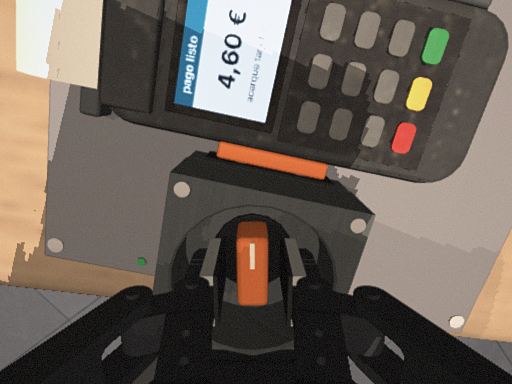

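Emit:
{"op": "step_arm", "data": {"series": "0 0 -0.5 0 0 0; 0 0 -1.5 0 0 0; 0 0 -3 0 0 0; 0 0 -5 0 0 0; 0 0 -8 0 0 0; 0 0 -11 0 0 0; 0 0 -14 0 0 0; 0 0 -15 0 0 0; 0 0 -15 0 0 0"}}

```text
clock: 36.62
eef_pos: [493.8, 59.1, 204.3]
tcp_rot: [3.141, -0.001, 0.394]
contact_force: [-0.1, 0.3, 0.2]
opening: 0.312
```

```bash
python3 rd.py
python3 - <<'E'
from rig import r, optics
from trk2 import *
s=r.sense(); p=optics.grab_frame("wrist"); pickle.dump((p,s),open("pics/w15.pkl","wb")); cv2.imwrite("pics/w15.png",p["color"])
R,t=wristRT(p,s); w=cloud(p,R,t); q=w[(w[...,2]>46)&(w[...,2]<54)]; c=np.array([494.3,59.]); q=q[np.linalg.norm(q[:,:2]-c,axis=1)<24]
print("bar",len(q),cv2.minAreaRect(q[:,:2].astype(np.float32)))
p2=optics.grab_frame("top"); pickle.dump(p2,open("pics/t15.pkl","wb")); cv2.imwrite("pics/t15.png",p2["color"])
E
```

```text
t 36.62 pos [493.78  59.13 204.3 ] yaw 22.58 F [-0.05  0.29  0.22] T [ 0.0072 -0.0042 -0.0034] op 0.312 j6 eff -0.0 q6 1.2929
bar 565 ((495.08587646484375, 58.450347900390625), (33.2088508605957, 13.355232238769531), 22.125410079956055)
```

View pics/w15.png

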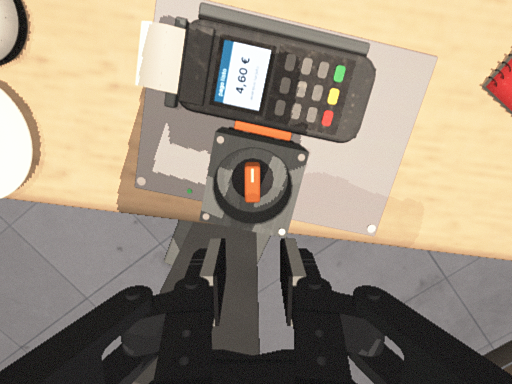

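View pics/t15.png

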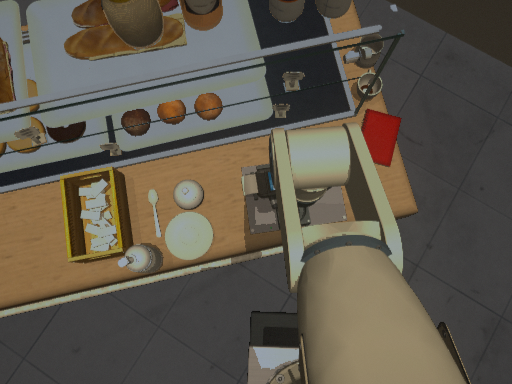

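Run:
```python
from trk2 import *
im=rect("w15",29,-115,115,-65,60,0.3)
cv2.imwrite("pics/rect15.png",im)
im6=rect("w6",29,-115,115,-65,60,0.3)
for n in ["w6","w15"]:
    g=cv2.cvtColor(rect(n,30.5,-15,35,-30,30,0.2),cv2.COLOR_BGR2GRAY)
    _,b=cv2.threshold(cv2.GaussianBlur(g,(5,5),0),0,255,cv2.THRESH_OTSU)
    c=max(cv2.findContours(b,0,2)[0],key=cv2.contourArea); rc=cv2.minAreaRect(c)
    print(n,"screen ctr dock",-15+rc[0][0]*.2,-30+rc[0][1]*.2,"size",np.array(rc[1])*.2,"ang",rc[2])
cc,d,a=reg(rect("w6",30.5,-10,32,-26,26),rect("w15",30.5,-10,32,-26,26)); print("w6->w15 dx %.2f dy %.2f ang %.2f cc %.3f"%(d[0]*.25,d[1]*.25,a,cc))
```

```text
w6 screen ctr dock 13.495098876953126 1.9647277832031271 size [40.07831726 50.88757629] ang 1.0609116554260254
w15 screen ctr dock 12.373376464843751 -1.2234130859374979 size [38.22506409 50.8624939 ] ang 0.7345210313796997
w6->w15 dx -0.23 dy -3.11 ang -0.37 cc 0.982
```

View pics/rect15.png

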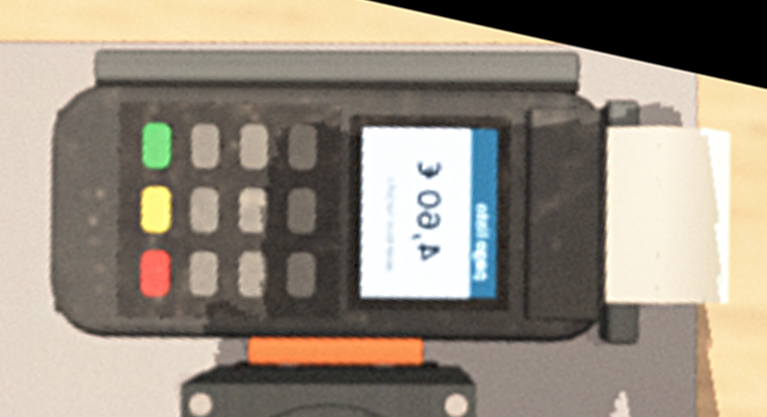

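Run:
```python
from rig import r, workorder
print(workorder.sign_off())
s=r.sense(); print(s["clock"],s["contact_force"])
```

```text
the job is handed in; nothing more can be done
None
the job is handed in; nothing more can be done
```

I pushed the terminal home with shut fingers until about 7.5 N showed against the end stop. I then gripped the clamp knob in its well, turned it about 54° (0.94 rad) clockwise, released it, raised the arm clear and handed the job in at about 37 s. The sign-off gave no verdict.

**Last checks**
- **Position:** the terminal's front is at the stop, and it shifted only about 0.2 mm along the dock after the push. It turned 0.4° while being clamped and lies parallel to the fence.
- **Robot:** the force reading was near zero and nothing was touching. The last top picture showed the saucer, bell, pourer, spoon and pad where they were.

**Clamping force:** I estimate 12 to 15 N, but could not measure it directly:
- The joint-6 torque, corrected for friction by turning the knob back a little, gave about 12.4 N.
- Turning counted from where the terminal stopped moving gave about 15 N.
- The uncorrected joint-6 torque rise alone gave about 10.7 N. All three are inside the 7 to 19 N range.

**What disagreed with the description:**
- The knob's friction did not fade from the fingers at standstill. About 0.09 N m stayed, which is why I used the turn-back test.
- The torque rose about 20% less per radian than stated.

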